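# Clip a dissecting board home in the leaning rack

### The job

Take the taller of the two cork boards out of the white draining stand and push it, grooved foot first, down into the one free slot of the leaning metal rack until its foot is on the stop and the spring jaw has snapped into its groove. You cannot see how deep the stop is set, so feel for it and press firmly but do not ram it. Leave the short board in the stand and everything else on the bench where it is.

Things in the scene. Friction and masses are not known exactly. Their poses are not given: they have to be found in the camera images.
- board: The board to put away: cork, 110 mm wide (its y), 12 mm thick (its x), 120 mm tall (its z), about 0.2 kg. Origin: centre of its underside (foot). It stands upright, foot down, in one of the two grooves of the stand. Both faces have a groove across the full width, 4 mm deep, from 15 to 35 mm above the foot; front and back are alike.
- board_top (a point): Centre of the board's top edge, 120 mm above its origin along its z.
- short_board: A board of the same width, thickness and groove but only 70 mm tall; it stays in the other groove of the stand. Origin: centre of its underside.
- stand: White plastic draining stand, fixed, 125 x 130 mm, origin under its centre. Two grooves along its y at x = -36 and +36 mm, each 16 mm wide, floor 12 mm above the bench; their 6 mm thick ribs rise to 42 mm above the bench. Which groove holds the tall board varies.
- channel: The free slot of the rack. z: the slot's axis, up out of it, leaning 25 degrees from vertical towards the robot's side; x: across the board's thickness (away from the robot, upward); y: along its width. Origin: where a seated board's foot centre comes with the stop at its lowest. Near wall face x = -6 mm, far wall face x = +10 mm, side cheeks y = -58 and +58 mm, walls up to z = 105 mm.
- slot_mouth (a point): Centre of the free slot's mouth, at x = 2, y = 0, z = 115 mm in the channel's frame; the walls flare outward by about 30 degrees from z = 105 to 115 mm. A seated board stands 5 to 15 mm proud of the mouth, by how the stop is set. Two more slots like it, 60 mm apart along the rack, are filled by fixed boards; which of the three is free varies.
- slot_foot (a point): The channel's origin, in the middle of the lowest setting of the stop. The stop, on which the foot comes to rest, is set anywhere from 0 to 10 mm above this along the slot: hidden, different every time, and it does not yield. The spring jaw's nose, 60 mm wide, is 22 mm above the stop and moves with it; its lead-in, 20 degrees off the slot axis, reaches to 52 mm above the stop.
- jaw (a joint): How far (m) the free slot's spring jaw is pushed back, along the channel's +x. 0 with the slot empty, about 0.004 while the board's foot holds it back, under 0.0015 again when snapped into the groove, in the last 3 mm before the stop. Passing it takes 10 to 16 N along the slot; the spring then holds the board. The board must not push on the slot with more than 100 N.
- rack: Base plate of the rack, fixed, 290 x 150 x 15 mm, origin under its centre; its x is the direction in which the three slots follow one another. The slots lean towards its -x and overhang it on that side; their mouths are about 150 mm above the bench.
- petri_dish: Bystander: glass petri dish, 90 mm across, 16 mm high. Origin: centre of its underside.
- stain_jar: Bystander: amber jar, 64 mm across, 100 mm high. Origin: centre of its underside.
- alcohol_bottle: Bystander: white bottle with red cap, 84 mm across, 190 mm high. Origin: centre of its underside.
- pink_bottle: Bystander: pink bottle with white cap, 72 mm across, 170 mm high. Origin: centre of its underside.
- tissue_box: Bystander: blue box 110 x 210 x 80 mm. Origin: centre of its underside.
- beaker: Bystander: glass beaker 76 mm across, 100 mm high. Origin: centre of its underside.

How it is judged:
On the way, in this order (a step that is already met when the one before it is completed fails the run):
1. the tall board is lifted clear of the stand (height (world z) of board above 0.07 m), for 0.1 s.
2. the board stands in the free slot, its foot below the mouth by 50 mm or more (z of board in the frame of channel between -0.005 and 0.065 m and x of board in the frame of channel between -0.01 and 0.012 m and y of board in the frame of channel between -0.012 and 0.012 m), for 0.1 s.
At the end, for the whole second after the job is handed in: The tall board is in the free slot on its stop: foot within 14 mm of the slot's origin along its axis, 6 mm across, 8 mm sideways, aligned with the slot within 0.08 rad, the spring jaw back in the board's groove (jaw under 1.5 mm, so the foot within about 3 mm of the stop), at rest (z of board in the frame of channel between -0.005 and 0.014 m and x of board in the frame of channel between -0.006 and 0.006 m and y of board in the frame of channel between -0.008 and 0.008 m and angle between the z axis of board and the z axis of channel, either way round below 0.08 rad and value of joint jaw below 0.0015 m and linear speed of board below 0.02 m/s); the robot touches nothing.
It fails at once if the board is rammed on the slot with more than 100 N (contact force between board and channel above 100 N).
It fails at once if the short board is taken out or pushed about (distance of short_board from where it was at the start of the episode above 0.02 m).
It fails at once if a bystander is moved by more than 30 mm (distance of any of petri_dish, stain_jar, alcohol_bottle, pink_bottle, tissue_box, beaker from where it was at the start of the episode above 0.03 m).
It also fails if it takes over 54 s, if anything falls off the work surface, if the arm or the gripper's body presses on something with over 40 N, if the wrist force passes 120 N, or if a joint passes its speed limit or range.

### The arm

A 6-joint arm with a two-finger parallel gripper is mounted at the origin on the work surface. World frame = base frame: x ahead of the robot, y to its left, z up, the work surface at z = 0. Lengths are in m, angles in rad, forces in N, time in s.
With the tool pointing down it reaches from about 0.325 to 0.9 m from the base axis. Payload 3.5 kg.
Tool frame: the origin (TCP) lies on the centre line of the jaws, within the pads' length; the fingertips stand 25 mm ahead of it and the grasp point (between the pads) lies 6 mm ahead of it; y points along the fingers, z is the direction in which the jaws open and shut, and the axes are right-handed (so a half turn about y gives the same grasp; the last joint's range is limited). The gripper opens to 85 mm and grips with 20 to 120 N. Pads are 22 mm wide; open, the fingers measure 114 mm over their backs; the gripper's body (76 mm by 85 mm) begins 54 mm behind the grasp point. The pads swing forward as they close: fully open they stand 13 mm farther back than shut.
Start: joints at [1.139, 0.276, -0.026, 1.268, 0, 1.467], TCP at [0.202, 0.592, 0.232] pointing down, gripper open.
Joint ranges: [-3.12, 3.12], [-0.85, 1.88], [-1.08, 1.24], [-1.95, 2.15], [-1.57, 1.53], [-3.14, 3.14]. Speed limits (rad/s): [2.57, 2.57, 3.14, 3.14, 3.14, 3.14].

### API

Orientations are given as a unit quaternion [w, x, y, z].
In Python, from rig import read_state, grab_frame, camera_params, job_done gives the robot as it stands. The module is installed in compiled form; this text tells all that it offers.
- The arm moves only by the tool drive_tool, never from a script. Its argument "motion" is a list that holds one entry, the list of rows, each a list of 5 numbers: the shift along the tool's x, y, z in m, then the turn about the tool's y in degrees, then the opening in per cent of the stroke, from 0 (shut) to 100 (fully open). A call has exactly 8 rows; each row shifts and turns the pose as measured when the row begins, along the tool's axes as they then stand; what a row does not reach is not made up. A row lasts 1/12 s, in which the tool goes at most 41.7 mm and 7.16 degrees, less where a joint would pass 70% of its speed; a pose out of reach is approached as far as the arm can. A call is refused whole if a number of a shift passes 0.0417 or a number of a turn 7.16, either way. A call with a gripper value outside its range is refused whole. The fingers move at their own pace and stop on an object; the grip force is fixed at half the most. Time passes only in rows, so rows that do not move let the fingers close, or fill a call up. It gives the time, the measured TCP pose, the force and the opening at its end, in the units of the state.
- read_state(): the state, without advancing time (a new reading comes with each control period).
- grab_frame(name): name is "scene" or "top" or "wrist"; returns the picture (384x512x3 uint8, red, green, blue); there is no depth.
- camera_params(name): a dict with "vfov" (degrees; the focal length in pixels is half the picture's height over the tangent of half this angle, whatever the lens; pixels are square), "cx", "cy" (the principal point, pixels), "k1" (the pictures are not rectified: a ray, as slopes to the right and down, at radius r is drawn at 1 + k1 r^2 times it, then the intrinsics apply), "cam_to_world" (4x4, takes a point from camera to world coordinates); the wrist camera has in their place "hand_eye" (4x4, takes a point from camera to tool coordinates, whose origin is the TCP and whose axes are the tool frame's). Camera axes: x right, y down, z forward; pixel columns grow to the right and rows downward; lengths in m; the calibration is good to about 2 mm. A picture is of the moment at which its call begins: read the wrist's pose just before it. camera_params takes no time and is no camera call.
- job_done(): hands the job in, once; it reports no verdict.
The state is a dict: "time": time; "joint_positions": joint angles; "joint_vel": joint speeds; "joint_efforts": joint torques, N m; "eef_pos": TCP position; "tcp_rot": TCP orientation; "wrist_force": force on the tool from outside, world axes, zero at the start; "moment": the same for the moment, N m; "grip_width": opening from 0.0 (shut) to 1.0 (fully open).
Only numpy, scipy, OpenCV 4.12 (cv2) and the standard library are available. Lean on these libraries where they do the work, as an engineer would, in place of code of your own. Each camera call takes 0.05 s, during which the arm holds its last target. There are 200 camera calls.

## Working session

There is one attempt and no reset: what is moved stays moved. The work goes in short steps, Python scripts to look and compute and a tool call to move; the robot and the scene stay as the last step left them, time stands still between calls to the robot, and variables do not carry over. Pictures are saved under pics/ and viewed, about 8 in all and at most 12, crops included, and the job is handed in when it is done.

Besides the shell and the picture viewer there is one more tool, called after "Emit:" as name(argument=value, ...), one argument or row to a line, values as JSON. drive_tool: Moves the arm, as the interface text tells. Its arguments: {"type":"object","properties":{"motion":{"type":"array","items":{"type":"array","items":{"type":"array","items":{"type":"number"}}}}},"required":["motion"]}

```bash
mkdir -p pics; python3 - <<'E'
from rig import *
import cv2,numpy as np
for n in("scene","top"):
    cv2.imwrite(f"pics/{n}0.png",cv2.cvtColor(grab_frame(n),cv2.COLOR_RGB2BGR))
    print(n,camera_params(n))
print(camera_params("wrist"));print(read_state())
E
```

```text
scene {'vfov': 54.172403066517596, 'cx': 255.1012597001941, 'cy': 194.82507322468766, 'k1': 0.023589686291966793, 'cam_to_world': array([[-0.57112751,  0.67660749, -0.46477487,  1.12692912],
       [ 0.82078274,  0.46287946, -0.33475109,  0.38070046],
       [-0.01136035, -0.57266475, -0.81971094,  1.12190159],
       [ 0.        ,  0.        ,  0.        ,  1.        ]])}
top {'vfov': 51.49578105401588, 'cx': 253.73917690434442, 'cy': 187.2572382182185, 'k1': -0.1285556535945768, 'cam_to_world': array([[ 3.47674937e-03, -9.95593545e-01,  9.37091501e-02,
         4.41789546e-01],
       [-9.99701539e-01, -1.19438149e-03,  2.44009596e-02,
        -3.22054152e-02],
       [-2.41815134e-02, -9.37660175e-02, -9.95300552e-01,
         1.35681931e+00],
       [ 0.00000000e+00,  0.00000000e+00,  0.00000000e+00,
         1.00000000e+00]])}
{'vfov': 63.86982863012811, 'cx': 250.5691207673518, 'cy': 192.43811393299708, 'k1': -0.00478511460120348, 'hand_eye': array([[-1.11951729e-03,  9.55291494e-01,  2.95663505e-01,
        -7.68048349e-02],
       [ 1.61340692e-04, -2.95663514e-01,  9.5529213
[... 204 characters left out ...]

{'time': 0.1, 'joint_positions': array([ 1.13859945e+00,  2.77047697e-01, -2.77243860e-02,  1.26801147e+00,
       -7.77325442e-06,  1.46741429e+00]), 'joint_vel': array([-8.82544056e-04, -2.13023192e-03,  4.23688801e-03, -3.48309579e-04,
       -7.59444190e-04, -4.75093003e-05]), 'joint_efforts': array([ 4.66645979e-04, -4.46707678e+01,  2.96128124e+01,  8.44441558e-03,
       -4.27048928e-05,  2.53777991e-06]), 'eef_pos': array([0.20153274, 0.59087795, 0.23068638]), 'tcp_rot': array([-0.69689319,  0.69824974, -0.11591379,  0.11554728]), 'wrist_force': array([-0.25841371, -0.24884649, -0.28558906]), 'moment': array([-0.00869373, -0.05690081,  0.01342012]), 'grip_width': 0.9982928852336908}
```

View pics/scene0.png

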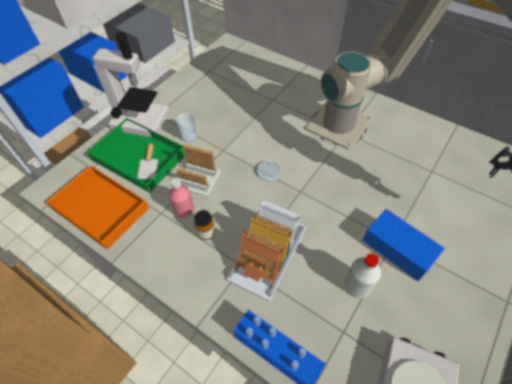

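View pics/top0.png

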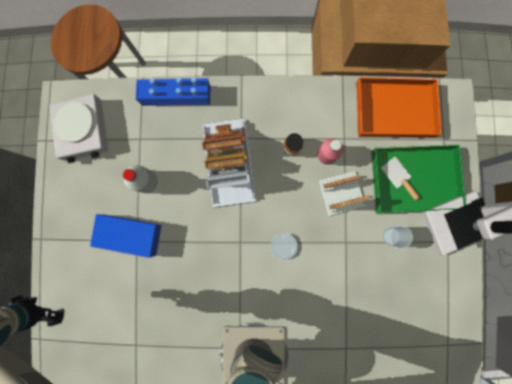

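The scene view has the stand at about (200,170) and the rack at (268,250). In the top view they are at (346,193) and (230,163). I'll enlarge the stand and rack.

```bash
cat > h.py <<'E'
from rig import *
import cv2,numpy as np
from scipy.spatial.transform import Rotation as R
def K(p):
    f=192/np.tan(np.radians(p['vfov']/2)); return f
def pose(n,s=None):
    p=camera_params(n)
    if n!="wrist": return p['cam_to_world']
    s=s or read_state(); T=np.eye(4); T[:3,:3]=R.from_quat(s['tcp_rot'],scalar_first=True).as_matrix(); T[:3,3]=s['eef_pos']
    return T@p['hand_eye']
def ray(n,uv,C):
    p=camera_params(n); d=(np.array(uv,float)-[p['cx'],p['cy']])/K(p); q=d.copy()
    for _ in range(20): q=d/(1+p['k1']*(q@q))
    return C[:3,:3]@np.append(q,1)
def onz(n,uv,z,C=None):
    C=pose(n) if C is None else C
    d=ray(n,uv,C); return C[:3,3]+d*(z-C[2,3])/d[2]
def proj(n,P,C=None):
    p=camera_params(n); C=pose(n) if C is None else C
    q=(np.array(P)-C[:3,3])@C[:3,:3]; q=q[...,:2]/q[...,2:]; r=(q**2).sum(-1,keepdims=True)
    return q*(1+p['k1']*r)*K(p)+[p['cx'],p['cy']]
E
python3 - <<'E'
from h import *
a=cv2.imread("pics/top0.png")[110:220,195:385]
b=cv2.imread("pics/scene0.png")[135:305,165:315]
a=cv2.resize(a,None,fx=4,fy=4,interpolation=cv2.INTER_CUBIC);b=cv2.resize(b,None,fx=3.5,fy=3.5,interpolation=cv2.INTER_CUBIC)
cv2.imwrite("pics/a.png",a);cv2.imwrite("pics/b.png",b);print(a.shape,b.shape)
E
```

```text
(440, 760, 3) (595, 525, 3)
```

View pics/a.png

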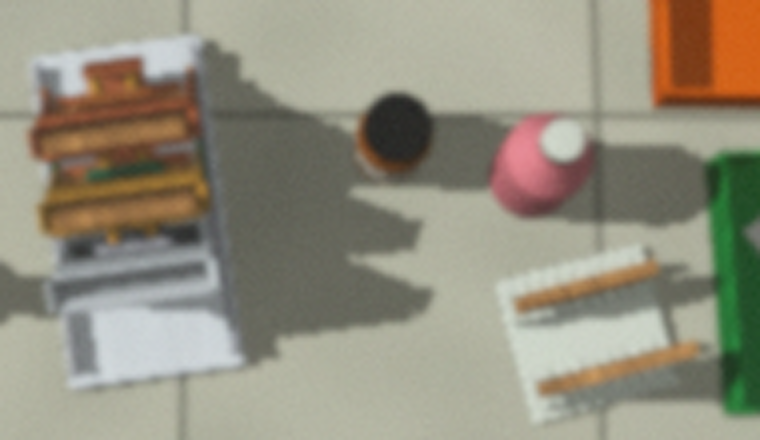

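View pics/b.png

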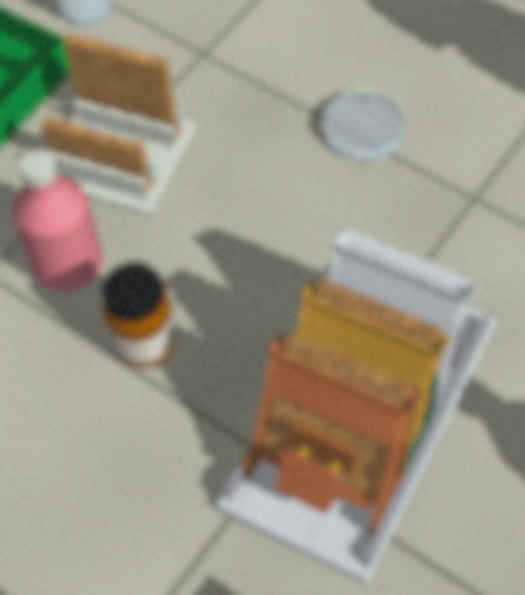

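The tall board is in the groove nearer the robot: its top edge runs from about (540,388) to (703,348) in crop a. The free slot is the rack's nearest one, with its mouth at about (135,283). The two coloured slots are filled.

```bash
python3 - <<'E'
from h import *
f=lambda u,v,z:onz("top",(195+u/4-.375,110+v/4-.375),z).round(4)
for n,l,z in(("tall",[(540,388),(703,348),(621,368)],.132),("short",[(516,304),(658,268)],.082),("stand",[(497,284),(645,247),(532,422)],.01),("mouth",[(50,300),(215,272),(135,283)],.15),("base",[(72,388),(243,362),(197,38),(35,62)],.015)):
    for q in l: print(n,f(*q,z))
s=read_state();print(R.from_quat(s['tcp_rot'],scalar_first=True).as_matrix().round(3))
E
```

```text
tall [ 0.4975 -0.2361  0.132 ]
tall [ 0.5284 -0.3637  0.132 ]
tall [ 0.5129 -0.2992  0.132 ]
short [ 0.5674 -0.2259  0.082 ]
short [ 0.5968 -0.3418  0.082 ]
stand [ 0.5915 -0.2208  0.01  ]
stand [ 0.6236 -0.3485  0.01  ]
stand [ 0.4743 -0.2492  0.01  ]
mouth [0.5633 0.1402 0.15  ]
mouth [0.5849 0.0139 0.15  ]
mouth [0.5765 0.075  0.15  ]
base [0.5021 0.1397 0.015 ]
base [ 0.5245 -0.005   0.015 ]
base [0.8047 0.0356 0.015 ]
base [0.7842 0.1761 0.015 ]
[[ 0.946 -0.001  0.323]
 [-0.323 -0.002  0.946]
 [-0.    -1.    -0.002]]
```

Two notes before moving:
- **Tilt:** the rows only shift the tool and turn it about its own y, so I can't command the 25° lean directly. I'll deal with that after the grasp.
- **First move:** I'll go above the free slot for a close wrist view, and print the rows with a small helper.

```bash
cat >> h.py <<'E'
def plan(target,turn,n,g=100):
    s=read_state(); M=R.from_quat(s['tcp_rot'],scalar_first=True); d=(np.array(target)-s['eef_pos'])/n
    rows=[]
    for i in range(n):
        Mi=M*R.from_euler('y',turn/n*i,degrees=True)
        rows.append([round(float(v),4) for v in Mi.inv().apply(d)]+[round(turn/n,2),g])
    for i in range(0,n,8): print([rows[i:i+8]])
E
python3 - <<'E'
from h import *
plan([.57,.10,.34],63.2,16)
E
```

```text
[[[0.0317, -0.0068, -0.0216, 3.95, 100], [0.0331, -0.0068, -0.0194, 3.95, 100], [0.0344, -0.0068, -0.0171, 3.95, 100], [0.0355, -0.0068, -0.0146, 3.95, 100], [0.0364, -0.0068, -0.0122, 3.95, 100], [0.0371, -0.0068, -0.0096, 3.95, 100], [0.0377, -0.0068, -0.007, 3.95, 100], [0.0381, -0.0068, -0.0044, 3.95, 100]]]
[[[0.0383, -0.0068, -0.0018, 3.95, 100], [0.0384, -0.0068, 0.0008, 3.95, 100], [0.0382, -0.0068, 0.0035, 3.95, 100], [0.0379, -0.0068, 0.0061, 3.95, 100], [0.0374, -0.0068, 0.0087, 3.95, 100], [0.0367, -0.0068, 0.0113, 3.95, 100], [0.0358, -0.0068, 0.0138, 3.95, 100], [0.0348, -0.0068, 0.0162, 3.95, 100]]]
```

Emit:
drive_tool(
  motion=[
    [[0.032,-0.014,-0.022,4,100],[0.033,-0.014,-0.019,4,100],[0.034,-0.014,-0.017,4,100],[0.035,-0.014,-0.015,4,100],[0.036,-0.014,-0.012,4,100],[0.037,-0.014,-0.01,4,100],[0.038,-0.014,-0.007,4,100],[0.038,-0.014,-0.004,4,100]],
  ],
)

```text
time: 0.77
eef_pos: [0.3809, 0.3386, 0.3364]
tcp_rot: [-0.631, 0.643, -0.309, 0.305]
wrist_force: [1.0, 0.4, 0.4]
grip_width: 1.001
```

Emit:
drive_tool(
  motion=[
    [[0.038,0,-0.002,4,100],[0.038,0,0.001,4,100],[0.038,0,0.004,4,100],[0.038,0,0.006,4,100],[0.037,0,0.009,4,100],[0.037,0,0.011,4,100],[0.036,0,0.014,4,100],[0.035,0,0.016,4,100]],
  ],
)

```text
time: 1.43
eef_pos: [0.5629, 0.0741, 0.3403]
tcp_rot: [-0.516, 0.525, -0.478, 0.478]
wrist_force: [1.4, 0.8, 0.9]
grip_width: 0.998
```

```bash
python3 - <<'E'
from h import *
s=read_state();print({k:np.round(v,3) for k,v in s.items()})
M=R.from_quat(s['tcp_rot'],scalar_first=True).as_matrix();print(M.round(3))
C=pose("wrist",s)
cv2.imwrite("pics/w1.png",cv2.cvtColor(grab_frame("wrist"),cv2.COLOR_RGB2BGR));np.save("C1.npy",C)
print(proj("wrist",[[.5765,.075,.15]],C))
E
```

```text
{'time': np.float64(1.433), 'joint_positions': array([ 0.022,  0.145,  0.036,  1.47 , -0.01 ,  1.508]), 'joint_vel': array([-0.749,  0.358,  0.403,  0.044,  0.   ,  0.128]), 'joint_efforts': array([  2.533, -41.133,  29.135,   0.265,  -0.141,  -0.105]), 'eef_pos': array([0.563, 0.074, 0.34 ]), 'tcp_rot': array([-0.516,  0.525, -0.478,  0.478]), 'wrist_force': array([1.372, 0.79 , 0.873]), 'moment': array([ 0.078, -0.053,  0.048]), 'grip_width': np.float64(0.998)}
[[ 0.085 -0.008  0.996]
 [-0.996 -0.01   0.085]
 [ 0.009 -1.    -0.009]]
[[265.24392002 168.13566654]]
```

View pics/w1.png

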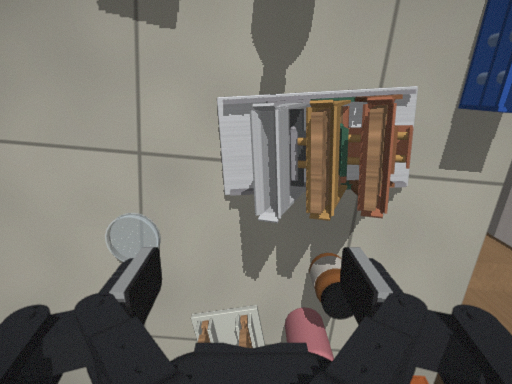

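The wrist view shows the free slot as the white trough at about u 253–291, v 103–218. The filled yellow and red slots are right of it. The arm was still moving, so I'll take a still frame and zoom in.

```bash
python3 - <<'E'
from h import *
grab_frame("wrist");
s=read_state();print(s['joint_vel'].round(3),s['eef_pos'])
C=pose("wrist",s)
im=grab_frame("wrist");np.save("C1.npy",C);print(read_state()['eef_pos'])
b=cv2.cvtColor(im,cv2.COLOR_RGB2BGR);cv2.imwrite("pics/w2.png",b)
cv2.imwrite("pics/w2c.png",cv2.resize(b[70:230,205:345],None,fx=3.75,fy=3.75,interpolation=cv2.INTER_CUBIC))
E
```

```text
[ 0.07  -0.032 -0.032  0.045  0.057 -0.007] [0.56486493 0.07131076 0.33933041]
[0.56322673 0.07356452 0.33954301]
```

View pics/w2c.png

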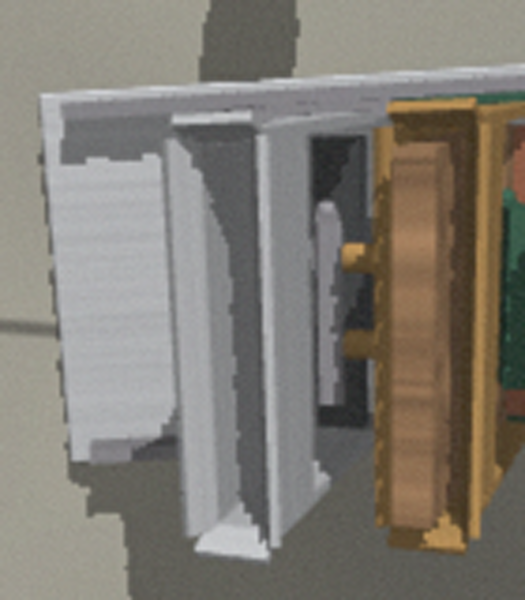

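```bash
python3 - <<'E'
from h import *
C=np.load("C1.npy")
f=lambda u,v,z:onz("wrist",(205+u/3.75-.4,70+v/3.75-.4),z,C)
L=[f(170,137,.144),f(192,530,.144)];F=[f(260,133,.156),f(272,543,.156)]
for p in L+F:print(p.round(4))
for a in(L,F):
    d=a[1]-a[0];print(np.linalg.norm(d),np.degrees(np.arctan2(d[0],-d[1])))
m=sum(L+F)/4;print("mouth",m)
d=L[1]-L[0]+F[1]-F[0];yaw=np.arctan2(d[0],-d[1])
print(np.linalg.norm(F[0]+F[1]-L[0]-L[1])/2)
# base corners
for q in[(40,97),(72,460)]:print("base",f(*q,.015).round(4))
# board top edge as seen in w2
print(read_state()['eef_pos'])
# two-camera check: scene cam: near lip corners
b=lambda u,v:(165+u/3.5-.36,135+v/3.5-.36)
for q,z in[((345,237),.144),((468,292),.144)]:print("scene lip",onz("scene",b(*q),z).round(4))
E
```

```text
[0.5562 0.1361 0.144 ]
[0.5727 0.0185 0.144 ]
[0.5805 0.1396 0.156 ]
[0.5968 0.021  0.156 ]
0.11875543214601454 8.019872894020477
0.119702885633282 7.7973818758176545
mouth [0.57654659 0.0788048  0.15      ]
0.027157131090770673
base [0.5039 0.1417 0.015 ]
base [ 0.5245 -0.0042  0.015 ]
[0.56322673 0.07356452 0.33954301]
scene lip [0.5817 0.0188 0.144 ]
scene lip [0.569  0.1391 0.144 ]
```

The mouth centre is at (0.5765, 0.079, 0.150) with yaw 8°. The mouth measures 27.2 × 119 mm, which fits the model. Next I go over the tall board.

```bash
python3 - <<'E'
from h import *
plan([.513,-.296,.26],-8.9,16,60)
E
```

```text
[[[0.0227, 0.0052, -0.005, -0.56, 60], [0.0227, 0.0052, -0.0053, -0.56, 60], [0.0226, 0.0052, -0.0055, -0.56, 60], [0.0225, 0.0052, -0.0057, -0.56, 60], [0.0225, 0.0052, -0.0059, -0.56, 60], [0.0224, 0.0052, -0.0061, -0.56, 60], [0.0224, 0.0052, -0.0063, -0.56, 60], [0.0223, 0.0052, -0.0066, -0.56, 60]]]
[[[0.0222, 0.0052, -0.0068, -0.56, 60], [0.0222, 0.0052, -0.007, -0.56, 60], [0.0221, 0.0052, -0.0072, -0.56, 60], [0.022, 0.0052, -0.0074, -0.56, 60], [0.022, 0.0052, -0.0076, -0.56, 60], [0.0219, 0.0052, -0.0079, -0.56, 60], [0.0218, 0.0052, -0.0081, -0.56, 60], [0.0217, 0.0052, -0.0083, -0.56, 60]]]
```

Emit:
drive_tool(
  motion=[
    [[0.023,0,-0.005,-0.56,60],[0.023,0,-0.005,-0.56,60],[0.023,0,-0.006,-0.56,60],[0.023,0,-0.006,-0.56,60],[0.023,0,-0.006,-0.56,60],[0.023,0,-0.006,-0.56,60],[0.023,0,-0.006,-0.56,60],[0.023,0.004,-0.007,-0.56,60]],
  ],
)

```text
time: 2.25
eef_pos: [0.5344, -0.1084, 0.3349]
tcp_rot: [-0.541, 0.55, -0.454, 0.447]
wrist_force: [0.1, 0.1, 0.7]
grip_width: 0.603
```

Emit:
drive_tool(
  motion=[
    [[0.024,0.012,-0.007,-0.56,60],[0.024,0.012,-0.007,-0.56,60],[0.024,0.012,-0.007,-0.56,60],[0.024,0.012,-0.007,-0.56,60],[0.024,0.012,-0.008,-0.56,60],[0.022,0.012,-0.008,-0.56,60],[0.018,0.01,-0.008,-0.56,60],[0.004,0.002,0,-0.56,60]],
  ],
)

```text
time: 2.92
eef_pos: [0.5162, -0.2768, 0.248]
tcp_rot: [-0.564, 0.57, -0.428, 0.417]
wrist_force: [-0.4, 0.4, 0.4]
grip_width: 0.598
```

```bash
python3 - <<'E'
from h import *
grab_frame("wrist");
s=read_state();print(s['joint_vel'].round(3),s['eef_pos'],s['joint_positions'].round(3))
C=pose("wrist",s);print(R.from_quat(s['tcp_rot'],scalar_first=True).as_matrix().round(3))
im=grab_frame("wrist");np.save("C2.npy",C)
b=cv2.cvtColor(im,cv2.COLOR_RGB2BGR);cv2.imwrite("pics/w3.png",b)
E
```

```text
[ 0.031 -0.021  0.014  0.026  0.017  0.049] [ 0.51662277 -0.27611864  0.24813949] [-0.597  0.21  -0.077  1.299 -0.008  0.683]
[[ 0.286 -0.017  0.958]
 [-0.958  0.002  0.286]
 [-0.007 -1.    -0.016]]
```

View pics/w3.png

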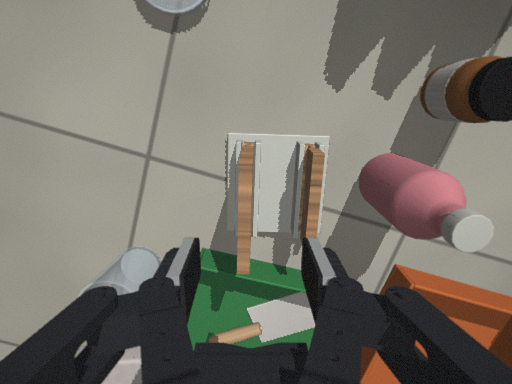

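The tall board's top edge runs from (246,143) to (243,274), and the short board's is at about u 312.

```bash
python3 - <<'E'
from h import *
C=np.load("C2.npy")
a,b=[onz("wrist",q,.132,C) for q in((246.5,143),(243,274))]
d=b-a;m=(a+b)/2;print(a,b,m,np.linalg.norm(d),np.degrees(np.arctan2(d[0],-d[1])))
s=read_state();M=R.from_quat(s['tcp_rot'],scalar_first=True)
print("tool zang",np.degrees(np.arctan2(M.as_matrix()[1,2],M.as_matrix()[0,2])))
print("shift to TCP at z .134", M.inv().apply([m[0],m[1],.134]-s['eef_pos']))
E
```

```text
[ 0.49927887 -0.23881781  0.132     ] [ 0.53156684 -0.35969842  0.132     ] [ 0.51542285 -0.29925811  0.132     ] 0.12511847857033798 14.954933818656679
tool zang 16.636870620322505
shift to TCP at z .134 [ 0.02326098  0.11518582 -0.00677176]
```

```bash
python3 - <<'E'
from h import *
b=cv2.imread("pics/w3.png").astype(int)
for v in list(range(138,172,3))+list(range(266,282,2)): print(v,[tuple(int(x) for x in b[v,u]) for u in(240,244,248,252)])
C=np.load("C2.npy")
y=np.array([.2501,-.968,0]); 
for c in([.5174,-.3066],[.5154,-.2993]):
    c=np.array(c+[0]); print(proj("wrist",[c+s*.055*y+[0,0,z] for s,z in((-1,.132),(1,.132),(-1,.045))],C).round(1))
E
```

```text
138 [(175, 182, 182), (180, 187, 186), (178, 187, 185), (180, 189, 187)]
141 [(167, 175, 173), (146, 159, 162), (172, 181, 181), (173, 182, 182)]
144 [(174, 183, 181), (113, 149, 189), (86, 116, 149), (106, 145, 186)]
147 [(176, 184, 182), (86, 118, 151), (91, 123, 154), (86, 118, 152)]
150 [(170, 178, 177), (83, 113, 144), (83, 113, 144), (82, 114, 144)]
153 [(114, 126, 134), (93, 122, 160), (94, 127, 162), (90, 122, 158)]
156 [(82, 103, 129), (79, 107, 134), (79, 106, 134), (78, 107, 135)]
159 [(88, 120, 154), (90, 120, 152), (86, 116, 147), (90, 118, 151)]
162 [(94, 127, 165), (96, 131, 165), (91, 124, 162), (95, 127, 163)]
165 [(77, 103, 132), (76, 103, 130), (77, 102, 131), (75, 98, 124)]
168 [(81, 110, 142), (82, 112, 143), (84, 116, 144), (76, 100, 130)]
171 [(83, 111, 144), (81, 107, 139), (81, 108, 138), (77, 100, 127)]
266 [(92, 129, 164), (94, 129, 167), (94, 130, 168), (64, 110, 50)]
268 [(92, 127, 163), (95, 127, 163), (92, 128, 163), (71, 114, 56)]
270 [(90, 122, 158), (93, 124, 162), (91, 125, 160), (70, 113, 55)]
272 [(87, 117, 150), (91, 119, 152), (85, 116, 149), (65, 110, 51)]
274 [(69, 113, 69), (71, 114, 82), (69, 110, 80), (69, 116, 57)]
276 [(90, 145, 71), (74, 125, 62), (68, 115, 56), (73, 118, 60)]
278 [(46, 74, 35), (68, 115, 56), (79, 132, 63), (81, 134, 65)]
280 [(46, 74, 38), (45, 69, 35), (40, 72, 33), (66, 108, 54)]
[[246.6 160.8]
 [242.5 274. ]
 [248.8 146.1]]
[[246.8 152. ]
 [242.7 267. ]
 [248.9 139.3]]
```

Emit:
drive_tool(
  motion=[
    [[0.008,0.004,-0.002,0.6,60],[0.008,0.014,-0.002,0.6,60],[0.007,0.016,-0.002,0.6,60],[0.007,0.016,-0.001,0.6,60],[0,0.016,0,0,60],[0,0.016,0,0,60],[0,0.015,0,0,60],[0,0,0,0,60]],
  ],
)

```text
time: 3.68
eef_pos: [0.5229, -0.3025, 0.1502]
tcp_rot: [-0.557, 0.561, -0.434, 0.431]
wrist_force: [-0.6, -0.0, -0.8]
grip_width: 0.597
```

```bash
python3 - <<'E'
from h import *
s=read_state();M=R.from_quat(s['tcp_rot'],scalar_first=True);print(s['eef_pos'],s['joint_vel'].round(3),M.as_matrix().round(3))
print(M.inv().apply([.5172,-.3065,.135]-s['eef_pos']))
E
```

```text
[ 0.52286754 -0.30249385  0.15023394] [ 0.011 -0.012  0.019  0.016  0.001  0.004] [[ 0.251 -0.007  0.968]
 [-0.968 -0.002  0.251]
 [ 0.    -1.    -0.007]]
[ 0.00245332  0.01527891 -0.00638588]
```

Emit:
drive_tool(
  motion=[
    [[0.003,0,-0.006,0,60],[0,0.005,0,0,60],[0,0.006,0,0,60],[0,0.004,0,0,60],[0,0,0,0,10],[0,0,0,0,0],[0,0,0,0,0],[0,0,0,0,0]],
  ],
)

```text
time: 4.35
eef_pos: [0.5196, -0.3075, 0.1371]
tcp_rot: [-0.558, 0.561, -0.432, 0.433]
wrist_force: [0.8, 0.8, -0.8]
grip_width: 0.039
```

Emit:
drive_tool(
  motion=[
    [[0,0,0,0,0],[0,0,0,0,0],[0,-0.005,0,0,0],[0,-0.015,0,0,0],[0,-0.02,0,0,0],[0,-0.025,0,0,0],[0,-0.025,0,0,0],[0,-0.02,0,0,0]],
  ],
)

```text
time: 5.02
eef_pos: [0.5166, -0.3044, 0.2471]
tcp_rot: [-0.558, 0.561, -0.436, 0.429]
wrist_force: [0.3, -1.0, -0.8]
grip_width: -0.0
```

```bash
python3 - <<'E'
from h import *
s=read_state();print({k:np.round(v,3) for k,v in s.items()})
M=R.from_quat(s['tcp_rot'],scalar_first=True).as_matrix();print(M.round(3))
E
```

```text
{'time': np.float64(5.017), 'joint_positions': array([-0.638,  0.232, -0.052,  1.298, -0.005,  0.678]), 'joint_vel': array([ 0.003, -0.117,  0.374,  0.497,  0.001,  0.004]), 'joint_efforts': array([ 5.3000e-02, -4.1317e+01,  2.8114e+01, -2.1400e-01, -1.5000e-02,
       -1.0000e-03]), 'eef_pos': array([ 0.517, -0.304,  0.247]), 'tcp_rot': array([-0.558,  0.561, -0.436,  0.429]), 'wrist_force': array([ 0.295, -0.953, -0.783]), 'moment': array([-0.04 , -0.051, -0.003]), 'grip_width': np.float64(-0.0)}
[[ 0.253 -0.012  0.968]
 [-0.968  0.002  0.253]
 [-0.005 -1.    -0.011]]
```

The grip closed to 0, so it missed. I'll look.

```bash
python3 - <<'E'
from h import *
grab_frame("wrist")
s=read_state();C=pose("wrist",s);np.save("C3.npy",C);print(s['eef_pos'])
b=cv2.cvtColor(grab_frame("wrist"),cv2.COLOR_RGB2BGR);cv2.imwrite("pics/w4.png",b)
E
```

```text
[ 0.5186927  -0.30594533  0.2519121 ]
```

View pics/w4.png

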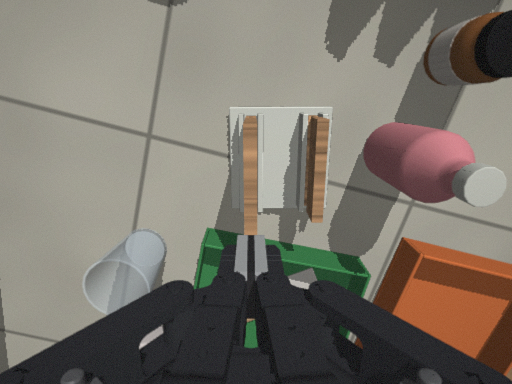

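```bash
python3 - <<'E'
from h import *
for cn,im in(("C2.npy","w3"),("C3.npy","w4")):
    C=np.load(cn); T=C@np.linalg.inv(camera_params("wrist")['hand_eye'])
    print(im,"tip",proj("wrist",[T[:3,3]+T[:3,1]*.025,T[:3,3]+T[:3,1]*.006],C).round(1))
    y=np.array([.247,-.969,0])
    for z in(.132,.1,.08): print(z,proj("wrist",[np.array([.5172,-.3065,z])+s*.055*y for s in(-1,1)],C).round(1))
C=np.load("C3.npy")
# width of board in px per row -> height
b=cv2.imread("pics/w4.png").astype(int)
for v in range(120,240,10):
    u=np.where((b[v,:,2]-b[v,:,0]>40)&(np.arange(512)>225)&(np.arange(512)<290)&(b[v,:,2]>b[v,:,1]+10))[0]; print(v,u.min() if len(u) else 0,u.max() if len(u) else 0)
# scene/top triangulation of far/near corners: predict
y=np.array([.247,-.969,0]);P=[np.array([.5172,-.3065,z])+s*.055*y for z in(.132,.012) for s in(-1,1)]
print("scene crop b",((proj("scene",P)-[165,135])*3.5).round(0));print("top crop a",((proj("top",P)-[195,110])*4).round(0))
E
```

```text
w3 tip [[251.6 232.1]
 [251.7 247. ]]
0.132 [[246.6 160.6]
 [242.2 273.9]]
0.1 [[247.5 154.3]
 [243.5 257.5]]
0.08 [[248.  150.9]
 [244.1 248.7]]
w4 tip [[251.6 232.1]
 [251.7 247. ]]
0.132 [[250.8 124.3]
 [250.  243.4]]
0.1 [[251.  121.4]
 [250.2 229.5]]
0.08 [[251.1 119.9]
 [250.3 222. ]]
120 244 256
130 243 256
140 243 256
150 243 256
160 243 256
170 244 256
180 244 256
190 244 256
200 244 256
210 244 256
220 244 256
230 244 256
scene crop b [[162.  61.]
 [ 63.  33.]
 [174. 135.]
 [ 82. 108.]]
top crop a [[561. 379.]
 [697. 343.]
 [535. 386.]
 [659. 354.]]
```

```bash
python3 - <<'E'
from h import *
from scipy.optimize import least_squares
C=np.load("C2.npy")
obs=[("wrist",(243,274),C),("scene",(165+70/3.5-.36,135+37/3.5-.36),None),("top",(195+703/4-.4,110+348/4-.4),None)]
for use in([0,1,2],[0,1],[0,2]):
    f=lambda P:np.concatenate([(proj(n,[P],c)[0]-q) for n,q,c in[obs[i] for i in use]])
    r=least_squares(f,[.53,-.36,.12]);print(use,r.x.round(4),r.fun.round(1))
# board widths, subpixel via horizontal gradients
for im,cn in(("w3","C2.npy"),("w4","C3.npy")):
    b=cv2.imread(f"pics/{im}.png").astype(float);C=np.load(cn)
    s=(b[160:225,225:275,2]-b[160:225,225:275,0]).mean(0);print(im,s.round(0))
E
```

```text
[0, 1, 2] [ 0.5313 -0.3604  0.1307] [-0.5 -0.2 -1.7 -0.5 -1.1 -0.9]
[0, 1] [ 0.5311 -0.3578  0.1344] [ 0.  -0.4 -1.3 -1. ]
[0, 2] [ 0.5326 -0.3657  0.1222] [-0.3 -0.  -0.2 -1.1]
w3 [10.  8.  5.  5.  5.  4.  4.  4.  4.  4.  3.  3.  8. 45. 66. 68. 68. 68.
 68. 68. 68. 68. 67. 67. 68. 68. 56. 26.  6.  5.  7.  7.  7.  7.  7.  7.
  7.  7.  7.  7.  7.  7.  7.  7.  7.  7.  7.  7.  7.  7.]
w4 [11. 11. 11. 10.  9.  8.  6.  5.  6.  5.  5.  5.  5.  5.  5.  5.  5.  5.
 22. 62. 68. 67. 67. 67. 67. 67. 67. 67. 67. 67. 68. 66. 25.  8.  8.  9.
  9.  9.  9.  8.  9.  9.  9.  8.  9.  9.  9.  9.  9.  9.]
```

The height of about 0.131 m is confirmed by triangulation, so I'll retry deeper and watch the opening.

```bash
python3 - <<'E'
from h import *
s=read_state();M=R.from_quat(s['tcp_rot'],scalar_first=True);print(s['eef_pos'],s['grip_width'])
print(M.inv().apply([.5172,-.3065,.115]-s['eef_pos']))
E
```

```text
[ 0.51879298 -0.30603554  0.25013514] -0.004947459137048516
[-1.03768351e-04  1.35142413e-01 -8.81324368e-04]
```

Emit:
drive_tool(
  motion=[
    [[0,0,0,0,60],[0,0,0,0,60],[0,0.012,0,0,60],[0,0.02,0,0,60],[0,0.02,0,0,60],[0,0.02,0,0,60],[0,0.018,0,0,60],[0,0,0,0,60]],
  ],
)

```text
time: 5.78
eef_pos: [0.5149, -0.3038, 0.1481]
tcp_rot: [-0.558, 0.561, -0.436, 0.429]
wrist_force: [-0.7, 1.5, -0.5]
grip_width: 0.602
```

```bash
python3 - <<'E'
from h import *
grab_frame("top")
s=read_state();M=R.from_quat(s['tcp_rot'],scalar_first=True);print(s['eef_pos'],s['grip_width'],M.as_matrix().round(3))
print(M.inv().apply([.5172,-.3065,.115]-s['eef_pos']))
C=pose("wrist",s)
b=cv2.cvtColor(grab_frame("wrist"),cv2.COLOR_RGB2BGR);cv2.imwrite("pics/w5.png",b)
E
```

```text
[ 0.51518643 -0.30397687  0.14941945] 0.6031506567118118 [[ 0.253 -0.011  0.968]
 [-0.968  0.002  0.253]
 [-0.004 -1.    -0.01 ]]
[0.0030949  0.03439189 0.00165491]
```

View pics/w5.png

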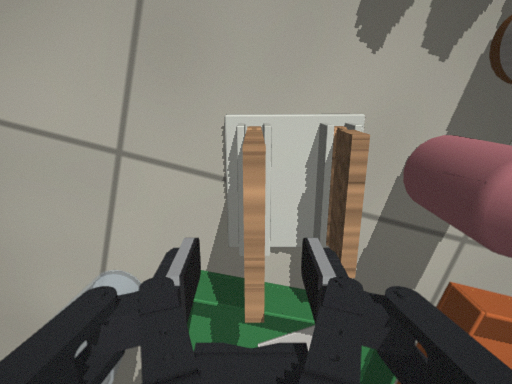

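The open fingers straddle the tall board (u 244–266), and its far end is at v 322. The lateral position is good, so I'll descend deeper and shut.

Emit:
drive_tool(
  motion=[
    [[0.003,0.01,0.002,0,60],[0,0.012,0,0,60],[0,0.012,0,0,60],[0,0,0,0,50],[0,0,0,0,30],[0,0,0,0,15],[0,0,0,0,10],[0,0,0,0,10]],
  ],
)

```text
time: 6.55
eef_pos: [0.5227, -0.3104, 0.1193]
tcp_rot: [-0.558, 0.562, -0.431, 0.433]
wrist_force: [0.5, -0.2, -2.1]
grip_width: 0.124
```

Emit:
drive_tool(
  motion=[
    [[0,0,0,0,5],[0,0,0,0,0],[0,0,0,0,0],[0,0,0,0,0],[0,0,0,0,0],[0,0,0,0,0],[0,0,0,0,0],[0,0,0,0,0]],
  ],
)

```text
time: 7.22
eef_pos: [0.5225, -0.3101, 0.1193]
tcp_rot: [-0.558, 0.561, -0.431, 0.433]
wrist_force: [0.5, 0.3, -2.1]
grip_width: 0.123
```

```bash
python3 - <<'E'
from h import *
s=read_state();M=R.from_quat(s['tcp_rot'],scalar_first=True);print(s['eef_pos'],s['grip_width'],s['wrist_force'],M.as_matrix().round(3))
E
```

```text
[ 0.52252083 -0.3101431   0.11930577] 0.12264734396183745 [ 0.52894737  0.31584066 -2.10517522] [[ 0.253 -0.001  0.968]
 [-0.968 -0.006  0.253]
 [ 0.006 -1.    -0.002]]
```

Gripped, at width 0.123. Lifting.

Emit:
drive_tool(
  motion=[
    [[0,-0.005,0,0,0],[0,-0.015,0,0,0],[0,-0.02,0,0,0],[0,-0.025,0,0,0],[0,-0.025,0,0,0],[0,-0.025,0,0,0],[0,-0.02,0,0,0],[0,-0.01,0,0,0]],
  ],
)

```text
time: 7.88
eef_pos: [0.5195, -0.3068, 0.2672]
tcp_rot: [-0.558, 0.561, -0.435, 0.429]
wrist_force: [0.9, 0.3, -2.0]
grip_width: 0.123
```

```bash
python3 - <<'E'
from h import *
grab_frame("top")
s=read_state();M=R.from_quat(s['tcp_rot'],scalar_first=True);print(s['eef_pos'],s['grip_width'],s['wrist_force'],M.as_matrix().round(3))
C=pose("wrist",s);np.save("C6.npy",C)
w=cv2.cvtColor(grab_frame("wrist"),cv2.COLOR_RGB2BGR)
sc=cv2.cvtColor(grab_frame("scene"),cv2.COLOR_RGB2BGR)
cv2.imwrite("pics/w6.png",w);cv2.imwrite("pics/s6.png",sc)
T=C@np.linalg.inv(camera_params("wrist")['hand_eye'])
u,v=proj("scene",[T[:3,3]])[0];print(u,v);x0,y0=max(int(u)-55,0),max(int(v)-45,0);print(x0,y0)
a=cv2.resize(sc[y0:y0+110,x0:x0+110],(400,400),interpolation=cv2.INTER_CUBIC)
c=cv2.resize(w[150:384,170:330],(int(160*1.709),400),interpolation=cv2.INTER_CUBIC)
cv2.imwrite("pics/j6.png",np.hstack([a,c]))
E
```

```text
[ 0.5204026  -0.30745345  0.26901594] 0.12144313474055889 [ 0.74950292 -1.13916715 -0.12250558] [[ 0.253 -0.007  0.968]
 [-0.968 -0.001  0.253]
 [-0.    -1.    -0.007]]
190.30509055947934 120.16957284719064
135 75
```

View pics/j6.png

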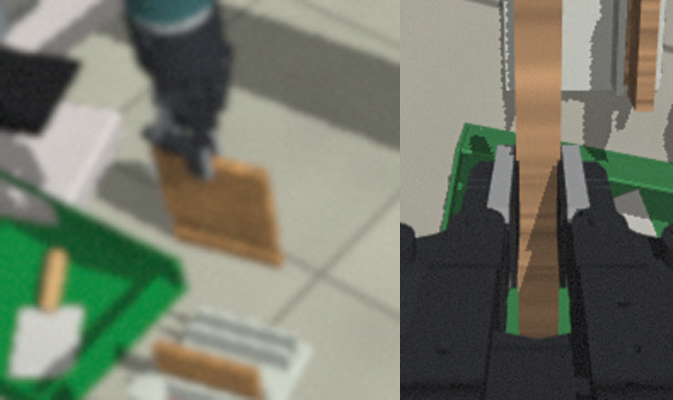

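The board is held and clear of the stand, gripped near the middle. I'll measure its place in the grip numerically from the same wrist frame.

```bash
python3 - <<'E'
from h import *
b=cv2.imread("pics/w6.png").astype(int);m=(b[...,2]-b[...,0]>35)&(b[...,2]>b[...,1]+8)
for v in range(0,384,6):
    u=np.where(m[v,215:290])[0]+215
    r=b[v,245:256].mean((0,1)) if 0 else b[v,245:256].mean()
    print(v,(u.min(),u.max()) if len(u) else None,int(r),end=" | ")
print()
# predicted: top corners in tool frame for top depth ty (tool y of top edge, negative=behind TCP), centred
H=np.eye(4);H=camera_params("wrist")['hand_eye']
for ty in(-.015,-.01,-.005,0,.005,.01):
    P=[[x,ty+dy,z] for x,dy in((-.055,0),(-.055,.12),(.055,0)) for z in(-.006,.006)]
    print(ty,proj("wrist",P,H).round(1).tolist())
E
```

```text
0 None 151 | 6 None 152 | 12 None 154 | 18 None 153 | 24 None 153 | 30 None 153 | 36 None 154 | 42 None 152 | 48 None 153 | 54 None 153 | 60 None 154 | 66 None 153 | 72 None 154 | 78 None 154 | 84 None 154 | 90 None 156 | 96 None 156 | 102 None 156 | 108 None 187 | 114 None 182 | 120 (np.int64(240), np.int64(256)) 132 | 126 (np.int64(239), np.int64(259)) 116 | 132 (np.int64(238), np.int64(262)) 112 | 138 (np.int64(237), np.int64(264)) 127 | 144 (np.int64(237), np.int64(264)) 123 | 150 (np.int64(237), np.int64(264)) 120 | 156 (np.int64(237), np.int64(264)) 112 | 162 (np.int64(237), np.int64(264)) 115 | 168 (np.int64(237), np.int64(264)) 126 | 174 (np.int64(237), np.int64(264)) 128 | 180 (np.int64(237), np.int64(264)) 128 | 186 (np.int64(237), np.int64(264)) 133 | 192 (np.int64(237), np.int64(264)) 148 | 198 (np.int64(237), np.int64(264)) 149 | 204 (np.int64(237), np.int64(264)) 136 | 210 (np.int64(237), np.int64(264)) 125 | 216 (np.int64(238), np.int64(264)) 122 | 222 (np.int64(238), np.int64(263)) 127 | 228 (np.int64(238), np.int64(263)) 135 | 234 (np.int64(238), np.int64(263)) 131 |
[... 726 characters left out ...]
 348 None 48 | 354 None 36 | 360 None 43 | 366 None 43 | 372 None 43 | 378 None 43 | 
-0.015 [[237.9, 151.6], [266.6, 151.6], [243.9, 125.9], [259.1, 125.9], [240.2, 360.3], [263.1, 360.3]]
-0.01 [[238.3, 149.6], [266.0, 149.7], [244.1, 125.3], [259.0, 125.3], [240.5, 352.7], [262.7, 352.7]]
-0.005 [[238.7, 147.8], [265.5, 147.9], [244.2, 124.8], [258.8, 124.8], [240.8, 345.6], [262.4, 345.6]]
0 [[239.1, 146.1], [265.0, 146.2], [244.3, 124.3], [258.6, 124.3], [241.1, 338.8], [262.1, 338.9]]
0.005 [[239.5, 144.5], [264.5, 144.6], [244.4, 123.8], [258.5, 123.8], [241.3, 332.4], [261.8, 332.5]]
0.01 [[239.9, 143.0], [264.1, 143.1], [244.5, 123.3], [258.4, 123.3], [241.6, 326.4], [261.5, 326.4]]
```

The board sits in the tool frame at x = −4.5 mm, with its top about 9–10 mm behind the TCP, so the foot is at tool y ≈ 0.111. I'll carry it high towards the rack's azimuth, then test whether reaching past the workspace tilts the tool.

Emit:
drive_tool(
  motion=[
    [[-0.005,-0.018,0.003,0.4,0],[-0.015,-0.02,0.008,0.4,0],[-0.025,-0.02,0.012,0.4,0],[-0.027,-0.02,0.012,0.4,0],[-0.027,-0.02,0.012,0.4,0],[-0.027,-0.02,0.012,0.4,0],[-0.027,-0.02,0.012,0.4,0],[-0.027,-0.015,0.012,0.4,0]],
  ],
)

```text
time: 8.7
eef_pos: [0.5557, -0.1083, 0.3985]
tcp_rot: [-0.538, 0.549, -0.47, 0.434]
wrist_force: [0.4, -0.6, -2.2]
grip_width: 0.122
```

Emit:
drive_tool(
  motion=[
    [[-0.027,-0.005,0.012,0.4,0],[-0.027,-0.003,0.012,0.4,0],[-0.027,0,0.012,0.4,0],[-0.027,0,0.012,0.4,0],[-0.025,0,0.012,0.4,0],[-0.025,0,0.012,0.4,0],[-0.02,0,0.01,0.4,0],[-0.01,0,0.01,0.4,0]],
  ],
)

```text
time: 9.37
eef_pos: [0.6149, 0.1056, 0.3931]
tcp_rot: [-0.52, 0.542, -0.491, 0.442]
wrist_force: [-0.4, -0.5, -2.2]
grip_width: 0.118
```

```bash
cat >> h.py <<'E'
def st():
    s=read_state();M=R.from_quat(s['tcp_rot'],scalar_first=True).as_matrix()
    print("t",round(float(s['time']),2),"pos",s['eef_pos'].round(4),"q",s['joint_positions'].round(3),"w",round(float(s['grip_width']),3),"F",s['wrist_force'].round(1));print(M.round(3))
    return s,M
E
python3 -c "from h import *;st()"
```

```text
t 9.37 pos [0.6149 0.1056 0.3931] q [0.054 0.293 0.325 1.674 0.026 1.495] w 0.118 F [-0.4 -0.5 -2.2]
[[ 0.128 -0.072  0.989]
 [-0.991  0.022  0.13 ]
 [-0.031 -0.997 -0.068]]
```

Lag in the rows already lets the tool tilt drift by about 4°. Now I test the reach limit, going outward.

Emit:
drive_tool(
  motion=[
    [[0,-0.004,0.04,0,0],[0,-0.004,0.04,0,0],[0,-0.004,0.04,0,0],[0,-0.004,0.04,0,0],[0,-0.004,0.04,0,0],[0,-0.004,0.04,0,0],[0,-0.004,0.04,0,0],[0,-0.004,0.04,0,0]],
  ],
)

```text
time: 10.03
eef_pos: [0.7884, 0.1311, 0.3603]
tcp_rot: [-0.477, 0.581, -0.531, 0.392]
wrist_force: [-1.2, -0.2, 3.8]
grip_width: 0.119
```

```bash
python3 -c "from h import *;st()"
```

```text
t 10.03 pos [0.7884 0.1311 0.3603] q [0.071 0.908 1.243 2.149 0.036 1.5  ] w 0.119 F [-1.2 -0.2  3.8]
[[ 0.13  -0.242  0.961]
 [-0.99   0.019  0.139]
 [-0.052 -0.97  -0.238]]
```

Outward hits the upper limits of j3 and j4 and tilts the tool the wrong way. I need pitch j2−j3+j4 ≈ 1.134. I'll fit the planar kinematics to see which limit tilts it correctly.

```bash
cat > kin.py <<'E'
import numpy as np
from scipy.optimize import least_squares
D=[(.6243,.2307,.277,-.0277,1.268),(.5678,.3403,.145,.036,1.470),(.5857,.2481,.21,-.077,1.299),(.5996,.2471,.232,-.052,1.298),(.6239,.3931,.293,.325,1.674),(.7992,.3603,.908,1.243,2.149)]
D=np.array(D)
def fk(p,q2,q3,q4):
    a0,z0,A,B,C,Dd,E=p; f=q2-q3; t=f+q4   # t: tool pitch (pi/2=down)
    r=a0+A*np.sin(q2)+B*np.cos(q2)+C*np.cos(f)+Dd*np.sin(f)+E*np.cos(t)
    z=z0+A*np.cos(q2)-B*np.sin(q2)-C*np.sin(f)+Dd*np.cos(f)-E*np.sin(t)
    return r,z
def res(p):
    r,z=fk(p,*D[:,2:].T); return np.r_[r-D[:,0],z-D[:,1],(p-p0)*1e-3]
p0=np.array([0,.3,.4,0,.4,0,.2])
P=least_squares(res,p0).x
E
python3 - <<'E'
from kin import *
print(P.round(3),(res(P)*1000).round(1))
lo=[-.85,-1.08,-1.95];hi=[1.88,1.24,2.15]
for t in(1.571,1.134):
  print("pitch",t)
  for z in(.2,.25,.3,.4,.5,.6,.7):
    out=[]
    for r in(.25,.3,.35,.4,.45,.535,.6,.7,.8):
        s=least_squares(lambda q:np.array(fk(P,q[0],q[1],t-q[0]+q[1]))-[r,z],[.2,.0])
        q2,q3=s.x;q4=t-q2+q3;ok=s.cost<1e-6 and all(l<=v<=h for v,l,h in zip((q2,q3,q4),lo,hi))
        out.append(f"{r}:{q2:.2f},{q3:.2f},{q4:.2f}{'' if ok else '*'}")
    print(z,out)
E
```

```text
[0.001 0.224 0.547 0.002 0.491 0.014 0.386] [-0.1  0.4  0.1 -0.1 -0.4  0.1  0.1  0.3  0.  -0.2 -0.2  0.   0.  -0.1
  0.1  0.   0.1  0.   0.2]
pitch 1.571
0.2 ['0.25:-0.42,-0.74,1.26', '0.3:-0.31,-0.67,1.21', '0.35:-0.21,-0.60,1.18', '0.4:-0.11,-0.52,1.16', '0.45:-0.01,-0.43,1.15', '0.535:0.14,-0.27,1.17', '0.6:0.25,-0.13,1.19', '0.7:0.43,0.11,1.26', '0.8:0.61,0.41,1.37']
0.25 ['0.25:-0.45,-0.65,1.37', '0.3:-0.34,-0.58,1.33', '0.35:-0.24,-0.52,1.29', '0.4:-0.14,-0.44,1.27', '0.45:-0.05,-0.35,1.26', '0.535:0.11,-0.19,1.27', '0.6:0.22,-0.06,1.29', '0.7:0.40,0.19,1.36', '0.8:0.60,0.49,1.46']
0.3 ['0.25:-0.46,-0.55,1.48', '0.3:-0.36,-0.49,1.44', '0.35:-0.26,-0.43,1.40', '0.4:-0.16,-0.35,1.38', '0.45:-0.07,-0.27,1.37', '0.535:0.09,-0.11,1.37', '0.6:0.21,0.03,1.39', '0.7:0.39,0.27,1.45', '0.8:0.59,0.58,1.56']
0.4 ['0.25:-0.45,-0.34,1.68', '0.3:-0.36,-0.29,1.64', '0.35:-0.26,-0.23,1.61', '0.4:-0.17,-0.16,1.59', '0.45:-0.08,-0.08,1.57', '0.535:0.08,0.08,1.57', '0.6:0.20,0.22,1.59', '0.7:0.39,0.48,1.66', '0.8:0.63,0.84,1.79']
0.5 ['0.25:-0.41,-0.11,1.87', '0.3:-0.32,-0.06,1.83', '0.35:-0.23,0.
[... 1440 characters left out ...]
7', '0.7:0.08,0.01,1.06', '0.8:0.26,0.23,1.10']
0.5 ['0.25:-0.72,-0.30,1.55', '0.3:-0.63,-0.28,1.48', '0.35:-0.54,-0.25,1.43', '0.4:-0.45,-0.21,1.38', '0.45:-0.36,-0.16,1.34', '0.535:-0.21,-0.06,1.29', '0.6:-0.09,0.04,1.27', '0.7:0.09,0.23,1.27', '0.8:0.28,0.46,1.31']
0.6 ['0.25:-0.62,-0.05,1.71', '0.3:-0.55,-0.03,1.66', '0.35:-0.47,0.00,1.61', '0.4:-0.39,0.04,1.56', '0.45:-0.30,0.09,1.53', '0.535:-0.16,0.20,1.49', '0.6:-0.04,0.30,1.48', '0.7:0.14,0.50,1.49', '0.8:0.36,0.78,1.55']
0.7 ['0.25:-0.51,0.25,1.89', '0.3:-0.44,0.27,1.84', '0.35:-0.36,0.30,1.80', '0.4:-0.29,0.34,1.76', '0.45:-0.21,0.39,1.73', '0.535:-0.06,0.51,1.71', '0.6:0.05,0.63,1.71', '0.7:0.27,0.89,1.76', '0.8:0.65,1.54,2.02*']
```

The fit is good to under 0.5 mm. Going up at r ≈ 0.43 past z ≈ 0.67 runs into j4's limit, and that should tilt the tool outward as needed. I'll go there.

```bash
python3 - <<'E'
from h import *
plan([.425,.065,.62],0,16,0)
E
```

```text
[[[0.0003, -0.0103, -0.0263, 0.0, 0], [0.0003, -0.0103, -0.0263, 0.0, 0], [0.0003, -0.0103, -0.0263, 0.0, 0], [0.0003, -0.0103, -0.0263, 0.0, 0], [0.0003, -0.0103, -0.0263, 0.0, 0], [0.0003, -0.0103, -0.0263, 0.0, 0], [0.0003, -0.0103, -0.0263, 0.0, 0], [0.0003, -0.0103, -0.0263, 0.0, 0]]]
[[[0.0003, -0.0103, -0.0263, 0.0, 0], [0.0003, -0.0103, -0.0263, 0.0, 0], [0.0003, -0.0103, -0.0263, 0.0, 0], [0.0003, -0.0103, -0.0263, 0.0, 0], [0.0003, -0.0103, -0.0263, 0.0, 0], [0.0003, -0.0103, -0.0263, 0.0, 0], [0.0003, -0.0103, -0.0263, 0.0, 0], [0.0003, -0.0103, -0.0263, 0.0, 0]]]
```

Emit:
drive_tool(
  motion=[
    [[0,-0.003,-0.02,0,0],[0,-0.003,-0.035,0,0],[0,-0.003,-0.035,0,0],[0,-0.003,-0.035,0,0],[0,-0.003,-0.035,0,0],[0,-0.003,-0.035,0,0],[0,-0.003,-0.035,0,0],[0,-0.003,-0.035,0,0]],
  ],
)

```text
time: 10.7
eef_pos: [0.5427, 0.0922, 0.3868]
tcp_rot: [-0.451, 0.599, -0.551, 0.367]
wrist_force: [-0.2, 0.5, -1.3]
grip_width: 0.117
```

Emit:
drive_tool(
  motion=[
    [[0,-0.02,-0.03,0,0],[0,-0.03,-0.02,0,0],[0,-0.03,-0.01,0,0],[0,-0.03,0,0,0],[0,-0.03,0,0,0],[0,-0.03,0,0,0],[0,-0.02,0,0,0],[0,-0.01,0,0,0]],
  ],
)

```text
time: 11.37
eef_pos: [0.5246, 0.0784, 0.5277]
tcp_rot: [-0.464, 0.589, -0.541, 0.381]
wrist_force: [0.1, 0.1, -2.4]
grip_width: 0.119
```

```bash
python3 -c "from h import *;st()"
```

```text
t 11.37 pos [0.5246 0.0784 0.5277] q [0.016 0.319 0.61  2.149 0.02  1.451] w 0.119 F [ 0.1  0.1 -2.4]
[[ 0.124 -0.284  0.951]
 [-0.991  0.015  0.134]
 [-0.053 -0.959 -0.279]]
```

Emit:
drive_tool(
  motion=[
    [[0,-0.03,-0.02,0,0],[0,-0.03,-0.02,0,0],[0,-0.03,-0.02,0,0],[0,-0.03,-0.02,0,0],[0,-0.03,-0.02,0,0],[0,-0.03,-0.02,0,0],[0,-0.03,-0.02,0,0],[0,-0.03,-0.02,0,0]],
  ],
)

```text
time: 12.03
eef_pos: [0.3979, 0.0514, 0.612]
tcp_rot: [-0.504, 0.557, -0.504, 0.426]
wrist_force: [0.1, 0.3, -1.6]
grip_width: 0.118
```

```bash
python3 -c "from h import *;st()"
```

```text
t 12.03 pos [0.3979 0.0514 0.612 ] q [-0.041  0.022  0.466  2.149  0.01   1.398] w 0.118 F [ 0.1  0.3 -1.6]
[[ 0.129 -0.133  0.983]
 [-0.991  0.016  0.132]
 [-0.033 -0.991 -0.13 ]]
```

The tilt is going the right way. I keep going up.

Emit:
drive_tool(
  motion=[
    [[0,-0.035,-0.001,0,0],[0,-0.035,0,0,0],[0,-0.035,0,0,0],[0,-0.035,0,0,0],[0,-0.035,0,0,0],[0,-0.035,0,0,0],[0,-0.035,0,0,0],[0,-0.035,0,0,0]],
  ],
)

```text
time: 12.7
eef_pos: [0.4112, 0.0496, 0.6999]
tcp_rot: [0.553, -0.509, 0.445, -0.487]
wrist_force: [0.5, -0.2, -2.8]
grip_width: 0.12
```

```bash
python3 -c "from h import *;st()"
```

```text
t 12.7 pos [0.4112 0.0496 0.6999] q [-0.044 -0.003  0.661  2.149  0.01   1.397] w 0.12 F [ 0.5 -0.2 -2.8]
[[ 0.129  0.086  0.988]
 [-0.992  0.007  0.129]
 [ 0.005 -0.996  0.086]]
```

Emit:
drive_tool(
  motion=[
    [[0,-0.038,0,0,0],[0,-0.038,0,0,0],[0,-0.038,0,0,0],[0,-0.038,0,0,0],[0,-0.038,0.002,0,0],[0,-0.038,0.002,0,0],[0,-0.038,0.003,0,0],[0,-0.038,0.004,0,0]],
  ],
)

```text
time: 13.37
eef_pos: [0.3704, 0.0545, 0.8066]
tcp_rot: [0.602, -0.444, 0.367, -0.553]
wrist_force: [0.1, 0.6, -2.5]
grip_width: 0.116
```

```bash
python3 -c "from h import *;st()"
```

```text
t 13.37 pos [0.3704 0.0545 0.8066] q [-0.031 -0.088  0.839  2.15   0.005  1.412] w 0.116 F [ 0.1  0.6 -2.5]
[[ 0.119  0.341  0.933]
 [-0.992 -0.005  0.129]
 [ 0.049 -0.94   0.337]]
```

The outward tilt is now 20°. The lean azimuth is about 9° off because the shoulder offset makes j1 differ from the position azimuth. I'll do the last few degrees with the arm plane turned further left, which corrects both at once.

Emit:
drive_tool(
  motion=[
    [[-0.02,0.004,-0.005,0,0],[-0.035,0.004,-0.009,0,0],[-0.037,0.004,-0.009,0,0],[-0.037,0.003,-0.009,0,0],[-0.037,0.003,-0.009,0,0],[-0.037,0.003,-0.009,0,0],[-0.037,0.003,-0.009,0,0],[-0.03,0.002,-0.009,0,0]],
  ],
)

```text
time: 14.03
eef_pos: [0.277, 0.3178, 0.7552]
tcp_rot: [0.606, -0.429, 0.364, -0.563]
wrist_force: [1.0, -0.0, -2.7]
grip_width: 0.116
```

```bash
python3 -c "from h import *;st()"
```

```text
t 14.03 pos [0.277  0.3178 0.7552] q [ 0.901 -0.029  0.728  2.087 -0.294  2.326] w 0.116 F [ 1.  -0.  -2.7]
[[ 0.101  0.369  0.924]
 [-0.994 -0.001  0.109]
 [ 0.041 -0.929  0.367]]
```

The arm plane is now at 51°, and the remaining correction is at azimuth 51° too. Up again.

Emit:
drive_tool(
  motion=[
    [[0.001,-0.03,0.012,0,0],[0.001,-0.03,0.012,0,0],[0.001,-0.03,0.012,0,0],[0.001,-0.03,0.012,0,0],[0.001,-0.03,0.012,0,0],[0,0,0,0,0],[0,0,0,0,0],[0,0,0,0,0]],
  ],
)

```text
time: 14.7
eef_pos: [0.2896, 0.3068, 0.8275]
tcp_rot: [0.645, -0.395, 0.354, -0.55]
wrist_force: [-0.3, -1.0, -2.5]
grip_width: 0.117
```

```bash
python3 -c "from h import *;st()"
```

```text
t 14.7 pos [0.2896 0.3068 0.8275] q [ 0.845  0.018  0.966  2.15  -0.269  2.226] w 0.117 F [-0.3 -1.  -2.5]
[[ 0.144  0.43   0.891]
 [-0.989  0.083  0.119]
 [-0.023 -0.899  0.437]]
```

The lean is right within about 1.5°. Heading to a waypoint above the slot.

```bash
python3 - <<'E'
from h import *
plan([.50,.07,.42],0,16,0)
E
```

```text
[[[0.0171, 0.0273, -0.0012, 0.0, 0], [0.0171, 0.0273, -0.0012, 0.0, 0], [0.0171, 0.0273, -0.0012, 0.0, 0], [0.0171, 0.0273, -0.0012, 0.0, 0], [0.0171, 0.0273, -0.0012, 0.0, 0], [0.0171, 0.0273, -0.0012, 0.0, 0], [0.0171, 0.0273, -0.0012, 0.0, 0], [0.0171, 0.0273, -0.0012, 0.0, 0]]]
[[[0.0171, 0.0273, -0.0012, 0.0, 0], [0.0171, 0.0273, -0.0012, 0.0, 0], [0.0171, 0.0273, -0.0012, 0.0, 0], [0.0171, 0.0273, -0.0012, 0.0, 0], [0.0171, 0.0273, -0.0012, 0.0, 0], [0.0171, 0.0273, -0.0012, 0.0, 0], [0.0171, 0.0273, -0.0012, 0.0, 0], [0.0171, 0.0273, -0.0012, 0.0, 0]]]
```

Emit:
drive_tool(
  motion=[
    [[0.009,0.015,-0.001,0,0],[0.017,0.027,-0.001,0,0],[0.017,0.027,-0.001,0,0],[0.017,0.027,-0.001,0,0],[0.017,0.027,-0.001,0,0],[0.017,0.027,-0.001,0,0],[0.017,0.027,-0.001,0,0],[0.017,0.027,-0.001,0,0]],
  ],
)

```text
time: 15.37
eef_pos: [0.3898, 0.1937, 0.6289]
tcp_rot: [0.648, -0.393, 0.354, -0.548]
wrist_force: [0.1, 0.4, -1.9]
grip_width: 0.121
```

Emit:
drive_tool(
  motion=[
    [[0.017,0.027,-0.001,0,0],[0.017,0.027,-0.001,0,0],[0.017,0.027,-0.001,0,0],[0.017,0.027,-0.001,0,0],[0.017,0.027,-0.001,0,0],[0.017,0.027,-0.001,0,0],[0.01,0.015,-0.001,0,0],[0,0,0,0,0]],
  ],
)

```text
time: 16.03
eef_pos: [0.4699, 0.0855, 0.4347]
tcp_rot: [0.639, -0.4, 0.364, -0.547]
wrist_force: [-0.6, 0.4, -3.0]
grip_width: 0.117
```

```bash
python3 -c "from h import *;st()"
```

```text
t 16.03 pos [0.4699 0.0855 0.4347] q [-0.007 -0.332 -0.271  1.212  0.084  1.45 ] w 0.117 F [-0.6  0.4 -3. ]
[[ 0.137  0.407  0.903]
 [-0.99   0.081  0.114]
 [-0.027 -0.91   0.415]]
```

Orientation held: tilt 24.5° with a 1.3° side lean. I'll check the board in the grip and compute the pre-insert shift.

```bash
cat >> h.py <<'E'
ya=np.radians(8);c,s_=np.cos(np.radians(25)),np.sin(np.radians(25))
U=np.array([-s_*np.cos(ya),-s_*np.sin(ya),c]);X=np.array([c*np.cos(ya),c*np.sin(ya),s_]);Y=np.cross(U,X)
MO=np.array([.5765,.0788,.15]);O=MO-.115*U-.002*X
def chan(P):return np.array([X,Y,U])@(np.asarray(P)-O)*1000
FT=np.array([-.0045,.1105,-.0005])
def foot(s,M):return s['eef_pos']+M@FT
E
python3 - <<'E'
from h import *
grab_frame("top");s,M=st()
b=cv2.cvtColor(grab_frame("wrist"),cv2.COLOR_RGB2BGR);cv2.imwrite("pics/w7.png",b);b=b.astype(int);m=(b[...,2]-b[...,0]>35)&(b[...,2]>b[...,1]+8)
for v in (114,120,126,132,135,138,141,144,180,228,240,300,330,340,344,348,352):
    u=np.where(m[v,215:290])[0]+215;print(v,(int(u.min()),int(u.max())) if len(u) else None,end=" | ")
print("foot chan mm",chan(foot(s,M)).round(1), "angles: tool y along X,Y", (M[:,1]@X).round(3),(M[:,1]@Y).round(3))
for h in(.03,.0):
    tgt=MO+h*U; print(h,(M.T@(tgt-foot(s,M))).round(4))
print("slot down dir in tool",(M.T@-U).round(3),"X in tool",(M.T@X).round(3))
E
```

```text
t 16.08 pos [0.4696 0.0861 0.4358] q [-0.006 -0.333 -0.269  1.214  0.085  1.45 ] w 0.121 F [-1.   0.7 -2.5]
[[ 0.138  0.408  0.903]
 [-0.99   0.082  0.114]
 [-0.027 -0.909  0.415]]
114 None | 120 (240, 255) | 126 (239, 279) | 132 (237, 281) | 135 (237, 281) | 138 (236, 281) | 141 (236, 281) | 144 (237, 283) | 180 (237, 281) | 228 (238, 263) | 240 (238, 263) | 300 (240, 261) | 330 (240, 268) | 340 (240, 269) | 344 (241, 269) | 348 None | 352 None | foot chan mm [ 26.4  29.4 307.9] angles: tool y along X,Y -0.008 0.024
0.03 [ 0.0336  0.1624 -0.0226]
0.0 [ 0.0343  0.1924 -0.0224]
slot down dir in tool [0.024 1.    0.009] X in tool [-0.013 -0.008  1.   ]
```

Emit:
drive_tool(
  motion=[
    [[0.008,0.01,-0.005,0,0],[0.008,0.02,-0.006,0,0],[0.008,0.022,-0.006,0,0],[0.008,0.022,-0.005,0,0],[0.002,0.022,-0.001,0,0],[0,0.022,0,0,0],[0,0.02,0,0,0],[0,0,0,0,0]],
  ],
)

```text
time: 16.8
eef_pos: [0.5196, 0.0674, 0.3203]
tcp_rot: [0.649, -0.392, 0.35, -0.551]
wrist_force: [-0.9, -0.1, -3.5]
grip_width: 0.118
```

```bash
cat > chk.py <<'E'
from h import *
s,M=st();f=foot(s,M)
print("foot chan mm",chan(f).round(1),"lean X,Y",(M[:,1]@X).round(3),(M[:,1]@Y).round(3),"yaw",(M[:,2]@Y).round(3),"F slot axes",(np.array([X,Y,U])@s['wrist_force']).round(1))
for h in(.015,-.02,-.084): print(h,(M.T@(MO+h*U-f)).round(4))
E
python3 chk.py
```

```text
t 16.8 pos [0.5196 0.0674 0.3203] q [-0.057 -0.255 -0.465  0.908  0.112  1.395] w 0.118 F [-0.9 -0.1 -3.5]
[[ 0.149  0.44   0.886]
 [-0.989  0.087  0.123]
 [-0.023 -0.894  0.448]]
foot chan mm [ 24.1   3.8 183.5] lean X,Y 0.028 0.025 yaw -0.002 F slot axes [-2.3  0.  -2.8]
0.015 [ 0.0052  0.0527 -0.0236]
-0.02 [ 0.006   0.0877 -0.0246]
-0.084 [ 0.0076  0.1517 -0.0264]
```

Emit:
drive_tool(
  motion=[
    [[0.002,0,-0.006,0,0],[0.002,0,-0.007,0,0],[0.002,0,-0.007,0,0],[0,0,-0.005,0,0],[0,0.012,-0.001,0,0],[0,0.014,0,0,0],[0,0.014,0,0,0],[0,0,0,0,0]],
  ],
)

```text
time: 17.47
eef_pos: [0.5156, 0.0621, 0.2857]
tcp_rot: [0.653, -0.387, 0.342, -0.554]
wrist_force: [-0.4, -0.7, -4.1]
grip_width: 0.121
```

```bash
python3 chk.py
```

```text
t 17.47 pos [0.5156 0.0621 0.2857] q [-0.072 -0.262 -0.55   0.811  0.12   1.379] w 0.121 F [-0.4 -0.7 -4.1]
[[ 0.152  0.459  0.876]
 [-0.988  0.087  0.126]
 [-0.018 -0.884  0.466]]
foot chan mm [  7.5  -1.1 154.1] lean X,Y 0.049 0.022 yaw 0.003 F slot axes [-2.2 -0.6 -3.5]
0.015 [-0.0006  0.0239 -0.0066]
-0.02 [ 0.0001  0.0588 -0.0084]
-0.084 [ 0.0015  0.1227 -0.0115]
```

Slow downward rows add lean, now +2.8°, while fast ones don't. So I'll back out slowly to take it off and then come down quicker.

Emit:
drive_tool(
  motion=[
    [[0,-0.012,0,0,0],[0,-0.012,0,0,0],[0,-0.012,0,0,0],[0,-0.012,0,0,0],[0,-0.012,0,0,0],[0,-0.012,0,0,0],[0,-0.012,0,0,0],[0,-0.012,0,0,0]],
  ],
)

```text
time: 18.13
eef_pos: [0.4642, 0.0526, 0.3796]
tcp_rot: [0.653, -0.386, 0.341, -0.555]
wrist_force: [0.0, 0.3, -2.2]
grip_width: 0.12
```

```bash
python3 chk.py
```

```text
t 18.13 pos [0.4642 0.0526 0.3796] q [-0.112 -0.396 -0.442  1.055  0.137  1.345] w 0.12 F [ 0.   0.3 -2.2]
[[ 0.151  0.462  0.874]
 [-0.988  0.085  0.125]
 [-0.017 -0.883  0.469]]
foot chan mm [ 2.000e-01 -3.500e+00  2.614e+02] lean X,Y 0.052 0.02 yaw 0.002 F slot axes [-0.9  0.3 -2. ]
0.015 [-0.0009  0.1313 -0.0051]
-0.02 [-0.0002  0.1663 -0.0069]
-0.084 [ 0.0011  0.2302 -0.0102]
```

Emit:
drive_tool(
  motion=[
    [[0,0.002,0.01,0,0],[0,0.002,0.01,0,0],[0,0.002,0.01,0,0],[0,0.002,0.01,0,0],[0,0.002,0.01,0,0],[0,0.002,0.01,0,0],[0,0.002,0.01,0,0],[0,0.002,0.01,0,0]],
  ],
)

```text
time: 18.8
eef_pos: [0.5472, 0.0646, 0.4113]
tcp_rot: [0.654, -0.384, 0.338, -0.557]
wrist_force: [0.4, 0.0, -2.5]
grip_width: 0.123
```

```bash
python3 chk.py
```

```text
t 18.8 pos [0.5472 0.0646 0.4113] q [-0.06  -0.24  -0.279  1.046  0.112  1.393] w 0.123 F [ 0.4  0.  -2.5]
[[ 0.15   0.469  0.87 ]
 [-0.989  0.084  0.125]
 [-0.015 -0.879  0.477]]
foot chan mm [ 90.5  -3.5 254.7] lean X,Y 0.061 0.018 yaw 0.002 F slot axes [-0.7 -0.  -2.4]
0.015 [-0.0015  0.1191 -0.0959]
-0.02 [-0.0009  0.1541 -0.098 ]
-0.084 [ 2.000e-04  2.179e-01 -1.019e-01]
```

Emit:
drive_tool(
  motion=[
    [[0,0,-0.035,0,0],[0,0,-0.035,0,0],[0,0,-0.035,0,0],[0,0,0,0,0],[0,-0.035,0,0,0],[0,-0.035,0,0,0],[0,-0.035,0,0,0],[0,0,0,0,0]],
  ],
)

```text
time: 19.47
eef_pos: [0.4067, 0.0434, 0.4422]
tcp_rot: [0.651, -0.391, 0.347, -0.551]
wrist_force: [0.0, 0.7, -1.2]
grip_width: 0.124
```

```bash
python3 chk.py
```

```text
t 19.47 pos [0.4067 0.0434 0.4422] q [-0.17  -0.489 -0.354  1.261  0.163  1.29 ] w 0.124 F [ 0.   0.7 -1.2]
[[ 0.152  0.445  0.882]
 [-0.988  0.088  0.125]
 [-0.022 -0.891  0.453]]
foot chan mm [-28.1  -4.2 342.7] lean X,Y 0.034 0.025 yaw 0.001 F slot axes [-0.4  0.7 -1.1]
0.015 [0.0012 0.2136 0.0228]
-0.02 [0.0021 0.2486 0.0217]
-0.084 [0.0037 0.3126 0.0195]
```

Emit:
drive_tool(
  motion=[
    [[0,-0.04,0,0,0],[0,-0.04,0,0,0],[0,-0.04,0,0,0],[0,0,0,0,0],[0,0.04,0,0,0],[0,0.04,0,0,0],[0,0.04,0,0,0],[0,0,0,0,0]],
  ],
)

```text
time: 20.13
eef_pos: [0.4085, 0.0429, 0.4317]
tcp_rot: [0.647, -0.393, 0.351, -0.55]
wrist_force: [-2.3, 0.6, -6.3]
grip_width: 0.117
```

```bash
python3 chk.py
```

```text
t 20.13 pos [0.4085 0.0429 0.4317] q [-0.167 -0.48  -0.368  1.249  0.157  1.296] w 0.117 F [-2.3  0.6 -6.3]
[[ 0.148  0.436  0.888]
 [-0.989  0.086  0.123]
 [-0.022 -0.896  0.444]]
foot chan mm [-32.2  -5.  332.4] lean X,Y 0.023 0.024 yaw -0.002 F slot axes [-4.7  0.9 -4.8]
0.015 [-2.000e-04  2.032e-01  2.950e-02]
-0.02 [0.0006 0.2382 0.0287]
-0.084 [0.0022 0.3021 0.0272]
```

Emit:
drive_tool(
  motion=[
    [[0,-0.041,0,0,0],[0,-0.041,0,0,0],[0,0.041,0,0,0],[0,0.041,0,0,0],[0,-0.041,0,0,0],[0,-0.041,0,0,0],[0,0.041,0,0,0],[0,0.041,0,0,0]],
  ],
)

```text
time: 20.8
eef_pos: [0.3843, 0.0462, 0.3968]
tcp_rot: [0.636, -0.411, 0.382, -0.53]
wrist_force: [1.1, -0.7, -3.0]
grip_width: 0.12
```

Emit:
drive_tool(
  motion=[
    [[0,-0.04,0,0,0],[0,-0.04,0,0,0],[0,-0.04,0,0,0],[0,0,0,0,0],[0,0.04,0,0,0],[0,0.04,0,0,0],[0,0.04,0,0,0],[0,0,0,0,0]],
  ],
)

```text
time: 21.47
eef_pos: [0.3455, 0.0544, 0.3198]
tcp_rot: [0.615, -0.435, 0.427, -0.5]
wrist_force: [-3.7, 0.3, -5.9]
grip_width: 0.117
```

```bash
python3 chk.py
```

```text
t 21.47 pos [0.3455 0.0544 0.3198] q [-0.168 -0.463 -0.535  1.275  0.162  1.296] w 0.117 F [-3.7  0.3 -5.9]
[[ 0.136  0.243  0.96 ]
 [-0.987  0.122  0.109]
 [-0.091 -0.962  0.256]]
foot chan mm [-156.    22.2  259.1] lean X,Y -0.173 0.087 yaw -0.026 F slot axes [-5.7  0.8 -3.8]
0.015 [0.0261 0.0973 0.1788]
-0.02 [0.029  0.1317 0.1849]
-0.084 [0.0342 0.1944 0.1962]
```

The fast reversals overshot: lean is now −0.17 with 0.087 to the side. I'll redo the limit tilt with the arm plane at about −19°, which corrects both, and use moderate speeds from here.

```bash
python3 - <<'E'
from h import *
plan([.41,-.075,.72],0,16,0)
E
```

```text
[[[0.0062, -0.0241, 0.0094, 0.0, 0], [0.0062, -0.0241, 0.0094, 0.0, 0], [0.0062, -0.0241, 0.0094, 0.0, 0], [0.0062, -0.0241, 0.0094, 0.0, 0], [0.0062, -0.0241, 0.0094, 0.0, 0], [0.0062, -0.0241, 0.0094, 0.0, 0], [0.0062, -0.0241, 0.0094, 0.0, 0], [0.0062, -0.0241, 0.0094, 0.0, 0]]]
[[[0.0062, -0.0241, 0.0094, 0.0, 0], [0.0062, -0.0241, 0.0094, 0.0, 0], [0.0062, -0.0241, 0.0094, 0.0, 0], [0.0062, -0.0241, 0.0094, 0.0, 0], [0.0062, -0.0241, 0.0094, 0.0, 0], [0.0062, -0.0241, 0.0094, 0.0, 0], [0.0062, -0.0241, 0.0094, 0.0, 0], [0.0062, -0.0241, 0.0094, 0.0, 0]]]
```

Emit:
drive_tool(
  motion=[
    [[0.003,-0.015,0.005,0,0],[0.006,-0.025,0.009,0,0],[0.006,-0.025,0.009,0,0],[0.006,-0.025,0.009,0,0],[0.006,-0.025,0.009,0,0],[0.006,-0.025,0.009,0,0],[0.006,-0.025,0.009,0,0],[0.006,-0.025,0.009,0,0]],
  ],
)

```text
time: 22.13
eef_pos: [0.3748, -0.0079, 0.531]
tcp_rot: [0.617, -0.437, 0.423, -0.499]
wrist_force: [0.8, -0.1, -3.0]
grip_width: 0.121
```

Emit:
drive_tool(
  motion=[
    [[0.006,-0.025,0.009,0,0],[0.006,-0.025,0.009,0,0],[0.006,-0.025,0.009,0,0],[0.006,-0.025,0.009,0,0],[0.006,-0.025,0.009,0,0],[0.006,-0.025,0.009,0,0],[0.006,-0.025,0.009,0,0],[0.006,-0.025,0.009,0,0]],
  ],
)

```text
time: 22.8
eef_pos: [0.4042, -0.0736, 0.7659]
tcp_rot: [0.621, -0.431, 0.399, -0.519]
wrist_force: [-3.4, 1.5, -8.4]
grip_width: 0.121
```

```bash
python3 chk.py
```

```text
t 22.8 pos [ 0.4042 -0.0736  0.7659] q [-0.501 -0.047  0.762  2.15   0.226  0.96 ] w 0.121 F [-3.4  1.5 -8.4]
[[ 0.143  0.301  0.943]
 [-0.989  0.091  0.121]
 [-0.049 -0.949  0.311]]
foot chan mm [  74.8 -117.1  645. ] lean X,Y -0.119 0.048 yaw -0.012 F slot axes [-6.4  2.  -6.3]
0.015 [-0.0921  0.525  -0.0119]
-0.02 [-0.0905  0.5597 -0.0077]
-0.084 [-0.0875  0.6231  0.    ]
```

Emit:
drive_tool(
  motion=[
    [[0,-0.03,0.01,0,0],[0,-0.03,0.01,0,0],[0,-0.03,0.01,0,0],[0,-0.03,0.01,0,0],[0,0,0,0,0],[0,0,0,0,0],[0,0,0,0,0],[0,0,0,0,0]],
  ],
)

```text
time: 23.47
eef_pos: [0.4154, -0.0651, 0.8324]
tcp_rot: [0.626, -0.41, 0.346, -0.566]
wrist_force: [-0.1, 0.6, -2.8]
grip_width: 0.121
```

```bash
python3 chk.py
```

```text
t 23.47 pos [ 0.4154 -0.0651  0.8324] q [-0.458 -0.02   0.95   2.15   0.21   1.028] w 0.121 F [-0.1  0.6 -2.8]
[[ 0.119  0.426  0.897]
 [-0.992  0.023  0.121]
 [ 0.031 -0.905  0.425]]
foot chan mm [ 127.4 -119.7  698.7] lean X,Y 0.003 -0.037 yaw -0.005 F slot axes [-1.2  0.6 -2.6]
0.015 [-0.1399  0.5636 -0.1276]
-0.02 [-0.1412  0.5986 -0.1277]
-0.084 [-0.1436  0.6625 -0.1279]
```

The lean is back to +0.003 / −0.037 rad. Now I descend in one run at the speed that didn't drift before.

Emit:
drive_tool(
  motion=[
    [[-0.005,0.016,-0.005,0,0],[-0.009,0.032,-0.009,0,0],[-0.009,0.032,-0.009,0,0],[-0.009,0.032,-0.009,0,0],[-0.009,0.032,-0.009,0,0],[-0.009,0.032,-0.009,0,0],[-0.009,0.032,-0.009,0,0],[-0.009,0.032,-0.009,0,0]],
  ],
)

```text
time: 24.13
eef_pos: [0.4503, -0.002, 0.5715]
tcp_rot: [0.624, -0.409, 0.346, -0.569]
wrist_force: [0.4, 0.1, -1.5]
grip_width: 0.121
```

```bash
python3 chk.py
```

```text
t 24.13 pos [ 0.4503 -0.002   0.5715] q [-0.221 -0.332  0.014  1.488  0.111  1.253] w 0.121 F [ 0.4  0.1 -1.5]
[[ 0.113  0.426  0.897]
 [-0.993  0.018  0.116]
 [ 0.034 -0.904  0.426]]
foot chan mm [ 56.5 -62.6 444. ] lean X,Y 0.003 -0.042 yaw -0.01 F slot axes [-0.3  0.  -1.5]
0.015 [-0.0752  0.3109 -0.0561]
-0.02 [-0.0767  0.3459 -0.0562]
-0.084 [-0.0793  0.4098 -0.0564]
```

Emit:
drive_tool(
  motion=[
    [[-0.011,0.032,-0.008,0,0],[-0.011,0.032,-0.008,0,0],[-0.011,0.032,-0.008,0,0],[-0.011,0.032,-0.008,0,0],[-0.011,0.032,-0.008,0,0],[-0.011,0.032,-0.008,0,0],[-0.011,0.032,-0.008,0,0],[-0.006,0.016,-0.004,0,0]],
  ],
)

```text
time: 24.8
eef_pos: [0.4745, 0.0824, 0.2926]
tcp_rot: [0.619, -0.417, 0.357, -0.562]
wrist_force: [-0.7, -0.6, -2.9]
grip_width: 0.118
```

```bash
python3 chk.py
```

```text
t 24.8 pos [0.4745 0.0824 0.2926] q [ 0.033 -0.294 -0.531  0.925  0.007  1.486] w 0.118 F [-0.7 -0.6 -2.9]
[[ 0.114  0.397  0.911]
 [-0.993  0.02   0.115]
 [ 0.027 -0.918  0.397]]
foot chan mm [-32.5  18.4 176.2] lean X,Y -0.029 -0.035 yaw -0.013 F slot axes [-1.9 -0.5 -2.3]
0.015 [0.0163 0.0458 0.0361]
-0.02 [0.0151 0.0808 0.037 ]
-0.084 [0.0128 0.1447 0.0389]
```

Emit:
drive_tool(
  motion=[
    [[0.004,0,0.008,0,0],[0.004,0,0.009,0,0],[0.004,0,0.009,0,0],[0.003,0,0.008,0,0],[0,0,0.002,0,0],[0,0.01,0,0,0],[0,0.01,0,0,0],[0,0,0,0,0]],
  ],
)

```text
time: 25.47
eef_pos: [0.5209, 0.069, 0.2871]
tcp_rot: [0.617, -0.418, 0.359, -0.562]
wrist_force: [-0.2, -0.6, -3.3]
grip_width: 0.121
```

```bash
python3 chk.py; python3 - <<'E'
from h import *
s=read_state();M=R.from_quat(s['tcp_rot'],scalar_first=True).as_matrix();C=pose("wrist",s)
w=cv2.cvtColor(grab_frame("wrist"),cv2.COLOR_RGB2BGR)
print("mouth pts", proj("wrist",[MO+sx*X+sy*Y for sx in(-.0138,.0138) for sy in(.058,-.058)],C).round(0).tolist())
P=[foot(s,M)+M@np.array([x,0,z]) for x in(-.055,.055) for z in(-.006,.006)]
print("foot pts",proj("wrist",P,C).round(0).tolist())
sc=cv2.cvtColor(grab_frame("scene"),cv2.COLOR_RGB2BGR)
u,v=proj("scene",[MO])[0].astype(int)
a=cv2.resize(sc[v-60:v+50,u-60:u+50],(400,400),interpolation=cv2.INTER_CUBIC)
cv2.imwrite("pics/j8.png",np.hstack([a,cv2.resize(w[0:250,150:400],(400,400),interpolation=cv2.INTER_CUBIC)]))
E
```

```text
t 25.47 pos [0.5209 0.069  0.2871] q [-0.003 -0.201 -0.475  0.893  0.02   1.454] w 0.121 F [-0.2 -0.6 -3.3]
[[ 0.112  0.393  0.913]
 [-0.993  0.019  0.114]
 [ 0.027 -0.919  0.393]]
foot chan mm [  4.7  -1.4 152.6] lean X,Y -0.033 -0.036 yaw -0.014 F slot axes [-1.7 -0.6 -2.9]
0.015 [-0.0022  0.0226 -0.002 ]
-0.02 [-0.0034  0.0575 -0.0008]
-0.084 [-0.0057  0.1215  0.0013]
mouth pts [[233.0, 111.0], [237.0, 226.0], [263.0, 110.0], [263.0, 226.0]]
foot pts [[243.0, 119.0], [258.0, 120.0], [244.0, 244.0], [257.0, 244.0]]
```

View pics/j8.png

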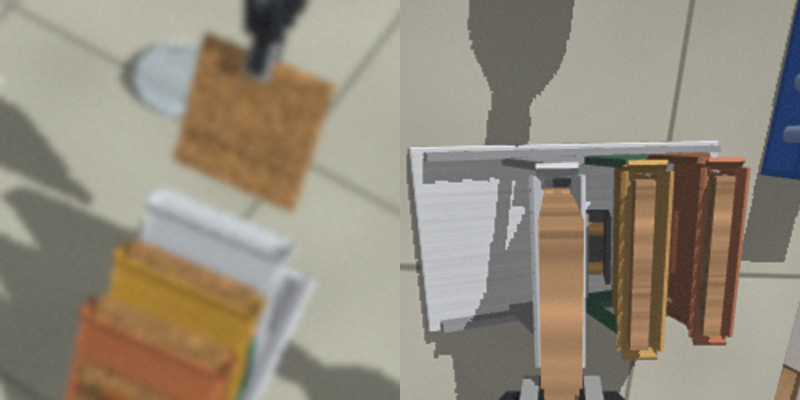

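The board hangs right over the mouth: lips at about u 234–267 in the wrist view, with the board in the middle. Inserting.

Emit:
drive_tool(
  motion=[
    [[-0.001,0.01,-0.002,0,0],[-0.001,0.012,0,0,0],[-0.001,0.012,0,0,0],[0,0.012,0,0,0],[0,0.012,0,0,0],[0,0,0,0,0],[0,0,0,0,0],[0,0,0,0,0]],
  ],
)

```text
time: 26.23
eef_pos: [0.5419, 0.0732, 0.2319]
tcp_rot: [0.618, -0.418, 0.356, -0.563]
wrist_force: [1.3, -1.1, -2.5]
grip_width: 0.114
```

```bash
python3 chk.py
```

```text
t 26.23 pos [0.5419 0.0732 0.2319] q [ 0.009 -0.127 -0.535  0.753  0.013  1.463] w 0.114 F [ 1.3 -1.1 -2.5]
[[ 0.112  0.398  0.91 ]
 [-0.993  0.017  0.115]
 [ 0.031 -0.917  0.397]]
foot chan mm [ 1.3 -0.6 93.5] lean X,Y -0.028 -0.039 yaw -0.012 F slot axes [ 0.  -1.2 -2.8]
0.015 [ 0.0009 -0.0365 -0.0003]
-0.02 [-0.0005 -0.0015  0.0007]
-0.084 [-0.003   0.0624  0.0024]
```

Emit:
drive_tool(
  motion=[
    [[-0.0005,0.008,0.0003,0,0],[-0.0005,0.008,0.0003,0,0],[-0.0005,0.008,0.0003,0,0],[-0.0005,0.008,0.0003,0,0],[0,0,0,0,0],[0,0,0,0,0],[0,0,0,0,0],[0,0,0,0,0]],
  ],
)

```text
time: 26.9
eef_pos: [0.557, 0.0746, 0.2011]
tcp_rot: [0.617, -0.418, 0.355, -0.565]
wrist_force: [-1.0, -1.0, -1.6]
grip_width: 0.119
```

```bash
python3 chk.py
```

```text
t 26.9 pos [0.557  0.0746 0.2011] q [ 0.015 -0.072 -0.556  0.676  0.006  1.469] w 0.119 F [-1.  -1.  -1.6]
[[ 0.11   0.399  0.91 ]
 [-0.993  0.012  0.115]
 [ 0.035 -0.917  0.398]]
foot chan mm [ 2.1 -1.7 59.1] lean X,Y -0.027 -0.043 yaw -0.013 F slot axes [-1.7 -0.8 -1. ]
0.015 [ 0.0014 -0.0708 -0.002 ]
-0.02 [-0.0001 -0.0359 -0.0011]
-0.084 [-0.0029  0.028   0.0006]
```

Emit:
drive_tool(
  motion=[
    [[-0.0005,0.006,0,0,0],[-0.0005,0.006,0,0,0],[-0.0005,0.006,0,0,0],[-0.0005,0.005,0,0,0],[0,0,0,0,0],[0,0,0,0,0],[0,0,0,0,0],[0,0,0,0,0]],
  ],
)

```text
time: 27.57
eef_pos: [0.5672, 0.0753, 0.1796]
tcp_rot: [0.615, -0.419, 0.353, -0.566]
wrist_force: [-2.6, -3.6, -0.2]
grip_width: 0.119
```

```bash
python3 chk.py
```

```text
t 27.57 pos [0.5672 0.0753 0.1796] q [ 0.019 -0.032 -0.568  0.622 -0.     1.472] w 0.119 F [-2.6 -3.6 -0.2]
[[ 0.109  0.401  0.91 ]
 [-0.993  0.007  0.116]
 [ 0.04  -0.916  0.399]]
foot chan mm [ 2.3 -3.  35.4] lean X,Y -0.027 -0.048 yaw -0.012 F slot axes [-2.9 -3.2  1.2]
0.015 [ 0.0016 -0.0946 -0.0028]
-0.02 [-0.0001 -0.0596 -0.0019]
-0.084 [-0.0033  0.0043 -0.0002]
```

The foot is 35 mm above the slot origin with low force, and the fingertips are just above the lips. I release gently, back out along the slot and shut the fingers for pushing.

Emit:
drive_tool(
  motion=[
    [[0,0,0,0,16],[0,0,0,0,22],[0,0,0,0,30],[0,0,0,0,36],[0,-0.008,0,0,36],[0,-0.016,0,0,36],[0,-0.02,0,0,36],[0,-0.016,0,0,36]],
  ],
)

```text
time: 28.23
eef_pos: [0.5425, 0.0784, 0.2349]
tcp_rot: [0.619, -0.417, 0.356, -0.563]
wrist_force: [0.4, -0.1, 0.2]
grip_width: 0.359
```

Emit:
drive_tool(
  motion=[
    [[-0.005,-0.004,0,0,20],[0,0,0,0,0],[0,0,0,0,0],[0,0,0,0,0],[0,0,0,0,0],[0,0,0,0,0],[0,0,0,0,0],[0,0,0,0,0]],
  ],
)

```text
time: 28.9
eef_pos: [0.5415, 0.0849, 0.2414]
tcp_rot: [0.62, -0.415, 0.354, -0.563]
wrist_force: [-0.1, 0.4, -0.1]
grip_width: 0.003
```

```bash
python3 chk.py; python3 - <<'E'
from h import *
s=read_state();M=R.from_quat(s['tcp_rot'],scalar_first=True).as_matrix();C=pose("wrist",s)
print("tip chan",chan(s['eef_pos']+M@[0,.025,0]).round(1))
w=cv2.cvtColor(grab_frame("wrist"),cv2.COLOR_RGB2BGR)
for z in(150,140,130,120):
    print(z,proj("wrist",[O+x*X+y*Y+z/1000*U for y in(.055,-.055) for x in(-.006,.006)],C).round(0).tolist())
sc=cv2.cvtColor(grab_frame("scene"),cv2.COLOR_RGB2BGR)
u,v=proj("scene",[MO])[0].astype(int)
a=cv2.resize(sc[v-60:v+50,u-60:u+50],(400,400),interpolation=cv2.INTER_CUBIC)
cv2.imwrite("pics/j9.png",np.hstack([a,cv2.resize(w[50:300,150:400],(400,400),interpolation=cv2.INTER_CUBIC)]))
E
```

```text
t 28.9 pos [0.5415 0.0849 0.2414] q [ 0.034 -0.136 -0.524  0.766  0.007  1.485] w 0.003 F [-0.1  0.4 -0.1]
[[ 0.115  0.405  0.907]
 [-0.993  0.021  0.116]
 [ 0.028 -0.914  0.404]]
foot chan mm [  7.3  11.5 101.6] lean X,Y -0.021 -0.036 yaw -0.011 F slot axes [-0.1  0.4 -0.1]
0.015 [ 0.0126 -0.0279 -0.0057]
-0.02 [ 0.0113  0.0071 -0.005 ]
-0.084 [ 0.009   0.071  -0.0037]
tip chan [  9.5  10.  187.1]
150 [[228.0, 145.0], [246.0, 145.0], [233.0, 286.0], [248.0, 286.0]]
140 [[230.0, 143.0], [247.0, 143.0], [234.0, 278.0], [249.0, 278.0]]
130 [[231.0, 140.0], [247.0, 140.0], [235.0, 271.0], [249.0, 271.0]]
120 [[232.0, 138.0], [248.0, 138.0], [236.0, 264.0], [249.0, 264.0]]
```

View pics/j9.png

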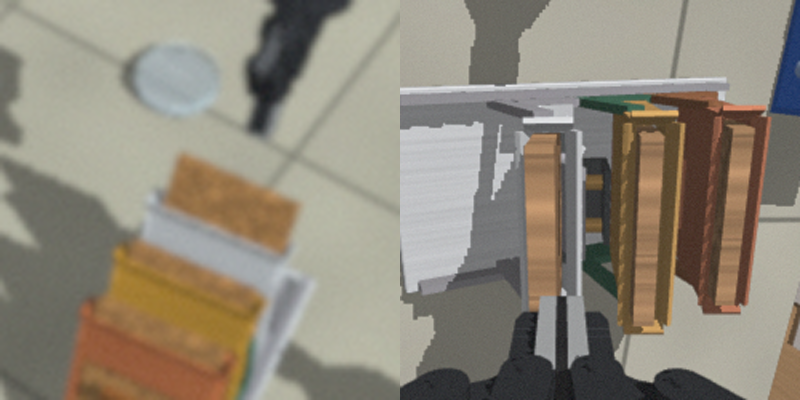

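The board stands in the slot, held by its fit, with the fingers shut above it. The tip is about 10 mm off-centre in both x and y. I centre it, then push down in small steps watching the force.

Emit:
drive_tool(
  motion=[
    [[0.005,0,-0.005,0,0],[0.005,0,-0.005,0,0],[0,0.006,0,0,0],[0,0.006,0,0,0],[0,0.006,0,0,0],[0,0.004,0,0,0],[0,0,0,0,0],[0,0,0,0,0]],
  ],
)

```text
time: 29.67
eef_pos: [0.5419, 0.0725, 0.2136]
tcp_rot: [0.62, -0.416, 0.355, -0.563]
wrist_force: [-0.0, -0.4, 0.4]
grip_width: -0.002
```

```bash
cat > tip.py <<'E'
from h import *
s=read_state();M=R.from_quat(s['tcp_rot'],scalar_first=True).as_matrix()
print(round(float(s['time']),2),"tip chan",chan(s['eef_pos']+M@[0,.025,0]).round(1),"F",(np.array([X,Y,U])@s['wrist_force']).round(1),"lean",(M[:,1]@X).round(3),(M[:,1]@Y).round(3),s['grip_width'].round(3))
E
python3 tip.py
```

```text
Traceback (most recent call last):
  File "tip.py", line 3, in <module>
    print(round(float(s['time']),2),"tip chan",chan(s['eef_pos']+M@[0,.025,0]).round(1),"F",(np.array([X,Y,U])@s['wrist_force']).round(1),"lean",(M[:,1]@X).round(3),(M[:,1]@Y).round(3),s['grip_width'].round(3))
                                                                                                                                                                                         ^^^^^^^^^^^^^^^^^^^^^
AttributeError: 'float' object has no attribute 'round'
```

```bash
sed -i "s/,s\['grip_width'\].round(3)//" tip.py; python3 tip.py
```

```text
29.67 tip chan [ -3.6  -2.3 162.6] F [ 0.1 -0.4  0.4] lean -0.023 -0.036
```

Emit:
drive_tool(
  motion=[
    [[0,0.002,0.003,0,0],[0,0.003,0,0,0],[0,0.003,0,0,0],[0,0.003,0,0,0],[0,0.003,0,0,0],[0,0.003,0,0,0],[0,0.003,0,0,0],[0,0.003,0,0,0]],
  ],
)

```text
time: 30.33
eef_pos: [0.5562, 0.0739, 0.1932]
tcp_rot: [0.62, -0.415, 0.354, -0.563]
wrist_force: [0.7, -0.5, -0.2]
grip_width: -0.002
```

```bash
python3 tip.py
```

```text
30.33 tip chan [  0.9  -2.9 138. ] F [ 0.4 -0.6 -0.5] lean -0.02 -0.036
```

Emit:
drive_tool(
  motion=[
    [[0,0.002,0,0,0],[0,0.002,0,0,0],[0,0.002,0,0,0],[0,0.002,0,0,0],[0,0,0,0,0],[0,0,0,0,0],[0,0,0,0,0],[0,0,0,0,0]],
  ],
)

```text
time: 31.0
eef_pos: [0.5616, 0.0734, 0.1875]
tcp_rot: [0.62, -0.414, 0.353, -0.565]
wrist_force: [0.3, 0.3, 1.5]
grip_width: 0.0
```

```bash
python3 tip.py
```

```text
31.0 tip chan [  3.4  -4.3 130.5] F [1.  0.3 1.2] lean -0.016 -0.038
```

```bash
cat > brd.py <<'E'
from h import *
s=read_state();C=pose("wrist",s)
b=cv2.cvtColor(grab_frame("wrist"),cv2.COLOR_RGB2BGR).astype(int);m=(b[...,2]-b[...,0]>35)&(b[...,2]>b[...,1]+8)
p=proj("wrist",[O+.13*U],C)[0];u0=int(p[0])
for v in range(90,230,5):
    seg=m[v,u0-25:u0+18];u=np.where(seg)[0]+u0-25;print(v,(int(u.min()),int(u.max()),len(u),int(b[v,u0-4:u0+4].mean())) if len(u) else None,end=" | ")
print()
for z in(150,140,130,125,120,115):
    print(z,proj("wrist",[O+x*X+y*Y+z/1000*U for y in(.055,0) for x in(-.006,.006)],C).round(1).tolist())
E
python3 brd.py
```

```text
90 None | 95 None | 100 None | 105 None | 110 None | 115 None | 120 None | 125 (234, 255, 22, 144) | 130 (231, 254, 24, 118) | 135 (229, 254, 26, 138) | 140 (229, 254, 26, 114) | 145 (229, 254, 26, 130) | 150 (230, 255, 26, 119) | 155 (230, 255, 26, 120) | 160 (230, 255, 26, 132) | 165 (230, 255, 26, 135) | 170 (230, 255, 26, 137) | 175 (230, 255, 26, 139) | 180 (230, 255, 26, 149) | 185 (230, 255, 26, 160) | 190 (231, 255, 25, 155) | 195 (231, 255, 25, 142) | 200 (231, 255, 25, 132) | 205 (231, 255, 25, 129) | 210 (232, 255, 24, 135) | 215 (231, 255, 25, 144) | 220 (232, 255, 24, 140) | 225 (232, 255, 24, 139) | 
150 [[229.6, 137.6], [255.0, 137.4], [233.0, 241.3], [255.6, 241.2]]
140 [[231.2, 134.4], [255.0, 134.2], [234.3, 232.7], [255.6, 232.6]]
130 [[232.6, 131.5], [255.1, 131.3], [235.4, 225.0], [255.6, 225.0]]
125 [[233.2, 130.2], [255.1, 130.0], [235.9, 221.5], [255.6, 221.4]]
120 [[233.9, 128.9], [255.1, 128.7], [236.4, 218.1], [255.6, 218.0]]
115 [[234.4, 127.7], [255.1, 127.5], [236.9, 214.9], [255.6, 214.8]]
```

The wrist frame shows the board's top still at z ≈ 150 (edges u 229–255, near end v 137). So the real fingertips are about 20 mm shorter than assumed, which also explains the first missed grasp. Contact is only beginning now. I re-centre and go on by feel.

Emit:
drive_tool(
  motion=[
    [[-0.002,-0.003,-0.002,0,0],[-0.002,0,-0.002,0,0],[0,0.002,0,0,0],[0,0.003,0,0,0],[0,0.003,0,0,0],[0,0.003,0,0,0],[0,0,0,0,0],[0,0,0,0,0]],
  ],
)

```text
time: 31.72
eef_pos: [0.5622, 0.0776, 0.1813]
tcp_rot: [0.622, -0.413, 0.351, -0.566]
wrist_force: [-1.1, -0.1, -0.3]
grip_width: -0.003
```

```bash
python3 tip.py;python3 brd.py | cut -c1-10 >/dev/null; python3 tip.py
```

```text
31.72 tip chan [  2.   -0.2 124.4] F [-1.1  0.1  0.2] lean -0.011 -0.039
31.77 tip chan [  1.8  -0.2 124.3] F [ 0.1 -0.3  0.2] lean -0.011 -0.039
```

Emit:
drive_tool(
  motion=[
    [[0,0.002,-0.0005,0,0],[0,0.002,-0.0005,0,0],[0,0.002,-0.0005,0,0],[0,0.002,-0.0005,0,0],[0,0.002,0,0,0],[0,0,0,0,0],[0,0,0,0,0],[0,0,0,0,0]],
  ],
)

```text
time: 32.43
eef_pos: [0.5663, 0.0783, 0.1745]
tcp_rot: [0.623, -0.411, 0.349, -0.567]
wrist_force: [-1.0, 0.8, 2.8]
grip_width: -0.001
```

```bash
python3 tip.py;python3 brd.py
```

```text
32.43 tip chan [  3.   -0.  116.5] F [0.3 0.9 2.9] lean -0.005 -0.038
90 None | 95 None | 100 None | 105 None | 110 None | 115 None | 120 None | 125 None | 130 None | 135 (235, 255, 21, 112) | 140 (233, 256, 24, 121) | 145 (231, 256, 26, 140) | 150 (231, 256, 26, 115) | 155 (231, 256, 26, 130) | 160 (231, 256, 26, 118) | 165 (232, 256, 25, 122) | 170 (231, 256, 26, 135) | 175 (232, 256, 25, 137) | 180 (232, 256, 25, 137) | 185 (232, 256, 25, 140) | 190 (232, 256, 25, 153) | 195 (232, 256, 25, 162) | 200 (232, 256, 25, 152) | 205 (232, 256, 25, 142) | 210 (233, 256, 24, 131) | 215 (233, 256, 24, 131) | 220 (233, 256, 24, 139) | 225 (233, 256, 24, 144) | 
150 [[229.1, 152.8], [256.7, 152.5], [232.7, 262.7], [257.0, 262.6]]
140 [[230.6, 148.2], [256.4, 148.0], [233.8, 252.2], [256.7, 252.1]]
130 [[232.0, 144.2], [256.2, 144.1], [234.8, 242.9], [256.5, 242.8]]
125 [[232.6, 142.4], [256.1, 142.3], [235.3, 238.7], [256.4, 238.6]]
120 [[233.1, 140.7], [256.0, 140.6], [235.7, 234.6], [256.3, 234.5]]
115 [[233.7, 139.1], [255.9, 139.0], [236.2, 230.8], [256.2, 230.7]]
```

The board is being pushed down: its top is now at about z 137 against a tip reading of 116.5. Continuing.

Emit:
drive_tool(
  motion=[
    [[0,0.002,-0.001,0,0],[0,0.002,-0.001,0,0],[0,0.002,0,0,0],[0,0.002,0,0,0],[0,0,0,0,0],[0,0,0,0,0],[0,0,0,0,0],[0,0,0,0,0]],
  ],
)

```text
time: 33.15
eef_pos: [0.5691, 0.0786, 0.1689]
tcp_rot: [0.624, -0.41, 0.348, -0.567]
wrist_force: [-1.5, 0.4, 2.1]
grip_width: -0.002
```

```bash
python3 tip.py
```

```text
33.15 tip chan [ 3.300e+00 -1.000e-01  1.103e+02] F [-0.4  0.6  2.6] lean -0.001 -0.038
```

Emit:
drive_tool(
  motion=[
    [[0,0.003,-0.001,0,0],[0,0.003,-0.001,0,0],[0,0.003,-0.001,0,0],[0,0.003,0,0,0],[0,0,0,0,0],[0,0,0,0,0],[0,0,0,0,0],[0,0,0,0,0]],
  ],
)

```text
time: 33.82
eef_pos: [0.5753, 0.0791, 0.1646]
tcp_rot: [0.627, -0.406, 0.344, -0.569]
wrist_force: [0.3, -1.5, -1.0]
grip_width: 0.0
```

```bash
python3 tip.py
```

```text
33.82 tip chan [  7.4  -0.5 103.8] F [-0.3 -1.5 -1. ] lean 0.011 -0.038
```

```bash
python3 brd.py; python3 tip.py; python3 - <<'E'
from h import *
print(read_state()['joint_positions'].round(3))
E
```

```text
90 None | 95 None | 100 None | 105 None | 110 None | 115 None | 120 None | 125 None | 130 None | 135 None | 140 (227, 246, 20, 76) | 145 (225, 247, 23, 123) | 150 (223, 247, 25, 149) | 155 (222, 247, 26, 142) | 160 (223, 247, 25, 112) | 165 (223, 248, 26, 126) | 170 (223, 248, 26, 117) | 175 (223, 248, 26, 128) | 180 (223, 248, 26, 135) | 185 (223, 248, 26, 139) | 190 (224, 248, 25, 138) | 195 (224, 248, 25, 147) | 200 (224, 248, 25, 161) | 205 (224, 248, 25, 159) | 210 (224, 248, 25, 147) | 215 (225, 248, 24, 135) | 220 (225, 248, 24, 130) | 225 (225, 248, 24, 134) | 
150 [[217.7, 158.6], [248.1, 158.3], [222.9, 277.4], [249.3, 277.1]]
140 [[219.8, 153.2], [248.1, 152.9], [224.4, 265.2], [249.2, 264.9]]
130 [[221.6, 148.6], [248.0, 148.3], [225.8, 254.4], [249.1, 254.2]]
125 [[222.5, 146.5], [248.0, 146.2], [226.4, 249.5], [249.0, 249.3]]
120 [[223.2, 144.5], [247.9, 144.3], [227.0, 244.9], [249.0, 244.6]]
115 [[224.0, 142.7], [247.9, 142.4], [227.5, 240.5], [248.9, 240.2]]
33.87 tip chan [  7.1  -0.5 103.6] F [-0.1 -0.6  0.4] lean 0.01 -0.038
[ 0.018 -0.018 -0.604  0.537  0.014  1.47 ]
```

The board's top is now at about z 128, but the tip slid to the +x edge. I back off, re-centre and press again.

Emit:
drive_tool(
  motion=[
    [[0,-0.006,0,0,0],[0,-0.006,-0.003,0,0],[0,0,-0.004,0,0],[0,0,-0.004,0,0],[0,0,0,0,0],[0,0.003,0,0,0],[0,0.003,0,0,0],[0,0,0,0,0]],
  ],
)

```text
time: 34.53
eef_pos: [0.5592, 0.0773, 0.1622]
tcp_rot: [0.625, -0.408, 0.346, -0.568]
wrist_force: [-0.6, -0.3, 0.5]
grip_width: -0.001
```

```bash
python3 tip.py
```

```text
34.53 tip chan [ -8.4  -0.  108.4] F [-0.4 -0.2  0.8] lean 0.005 -0.038
```

Emit:
drive_tool(
  motion=[
    [[0,-0.004,0,0,0],[0,0,0.003,0,0],[0,0,0.002,0,0],[0,0,0,0,0],[0,0.002,0,0,0],[0,0.002,0,0,0],[0,0,0,0,0],[0,0,0,0,0]],
  ],
)

```text
time: 35.2
eef_pos: [0.5652, 0.078, 0.1646]
tcp_rot: [0.626, -0.408, 0.346, -0.568]
wrist_force: [0.1, 0.1, -0.2]
grip_width: 0.002
```

```bash
python3 tip.py
```

```text
35.2 tip chan [ -1.9  -0.2 108. ] F [ 0.   0.1 -0.3] lean 0.006 -0.038
```

Centred (x −1.9). Pressing in small steps.

Emit:
drive_tool(
  motion=[
    [[0,0.002,0,0,0],[0,0.002,0,0,0],[0,0.002,0,0,0],[0,0,0,0,0],[0,0,0,0,0],[0,0,0,0,0],[0,0,0,0,0],[0,0,0,0,0]],
  ],
)

```text
time: 35.87
eef_pos: [0.5697, 0.0784, 0.1616]
tcp_rot: [0.627, -0.406, 0.345, -0.569]
wrist_force: [1.3, 0.5, 0.9]
grip_width: -0.002
```

```bash
python3 tip.py
```

```text
35.87 tip chan [  1.   -0.4 103.4] F [1.6 0.3 0.2] lean 0.01 -0.038
```

Emit:
drive_tool(
  motion=[
    [[0,0,-0.001,0,0],[0,0,-0.001,0,0],[0,0.001,0,0,0],[0,0.002,0,0,0],[0,0.002,-0.0005,0,0],[0,0.003,-0.0005,0,0],[0,0.003,-0.0005,0,0],[0,0.003,-0.0005,0,0]],
  ],
)

```text
time: 36.53
eef_pos: [0.5732, 0.0788, 0.1629]
tcp_rot: [0.629, -0.404, 0.341, -0.571]
wrist_force: [-21.3, -1.8, 25.9]
grip_width: 0.003
```

```bash
python3 tip.py
```

```text
36.53 tip chan [  5.   -0.5 103.1] F [-8.4  1.2 32.5] lean 0.021 -0.039
```

There's firm resistance of 32 N along the slot with no further travel. I check the board's place numerically.

```bash
python3 brd.py; python3 tip.py
```

```text
90 None | 95 None | 100 None | 105 None | 110 None | 115 None | 120 None | 125 None | 130 None | 135 None | 140 (238, 257, 20, 77) | 145 (237, 259, 23, 123) | 150 (238, 259, 22, 143) | 155 (238, 259, 22, 136) | 160 (238, 259, 22, 109) | 165 (238, 259, 22, 123) | 170 (238, 259, 22, 112) | 175 (238, 259, 22, 121) | 180 (238, 259, 22, 127) | 185 (238, 259, 22, 127) | 190 (238, 259, 22, 129) | 195 (239, 259, 21, 131) | 200 (239, 259, 21, 143) | 205 (239, 259, 21, 144) | 210 (238, 259, 22, 131) | 215 (239, 259, 21, 124) | 220 (240, 259, 20, 116) | 225 (239, 259, 21, 118) | 
150 [[225.0, 158.9], [255.7, 158.6], [229.1, 278.4], [255.7, 277.9]]
140 [[226.4, 153.5], [254.8, 153.2], [230.0, 266.0], [254.9, 265.6]]
130 [[227.6, 148.8], [254.1, 148.5], [230.8, 255.1], [254.3, 254.8]]
125 [[228.1, 146.7], [253.7, 146.4], [231.2, 250.2], [254.0, 249.8]]
120 [[228.6, 144.7], [253.4, 144.4], [231.6, 245.5], [253.7, 245.1]]
115 [[229.1, 142.8], [253.1, 142.6], [231.9, 241.0], [253.4, 240.7]]
36.58 tip chan [  5.   -0.5 103.1] F [-7.9  1.2 33.2] lean 0.021 -0.039
```

Emit:
drive_tool(
  motion=[
    [[0,-0.004,0,0,0],[0,-0.005,0,0,0],[0,-0.005,0,0,0],[0,-0.004,-0.003,0,0],[0,0,-0.003,0,0],[0,0,0,0,0],[0,0,0,0,0],[0,0,0,0,0]],
  ],
)

```text
time: 37.25
eef_pos: [0.5566, 0.0775, 0.1765]
tcp_rot: [0.628, -0.404, 0.342, -0.57]
wrist_force: [0.7, -0.1, 0.6]
grip_width: -0.008
```

```bash
python3 brd.py; python3 tip.py
```

```text
90 None | 95 None | 100 None | 105 None | 110 None | 115 None | 120 None | 125 None | 130 None | 135 (248, 265, 18, 81) | 140 (248, 268, 21, 119) | 145 (248, 270, 23, 145) | 150 (248, 270, 23, 135) | 155 (248, 270, 23, 119) | 160 (248, 270, 23, 118) | 165 (248, 270, 23, 119) | 170 (248, 270, 23, 132) | 175 (248, 270, 23, 135) | 180 (248, 270, 23, 136) | 185 (248, 270, 23, 143) | 190 (248, 269, 22, 158) | 195 (248, 269, 22, 153) | 200 (248, 269, 22, 140) | 205 (248, 269, 22, 128) | 210 (248, 269, 22, 129) | 215 (248, 269, 22, 140) | 220 (249, 269, 21, 139) | 225 (249, 269, 21, 140) | 
150 [[248.1, 151.0], [274.6, 150.7], [249.0, 257.1], [272.4, 256.8]]
140 [[247.9, 146.7], [272.7, 146.5], [248.7, 247.4], [270.8, 247.0]]
130 [[247.7, 143.0], [271.0, 142.8], [248.5, 238.6], [269.4, 238.3]]
125 [[247.6, 141.3], [270.2, 141.1], [248.4, 234.6], [268.8, 234.3]]
120 [[247.5, 139.7], [269.5, 139.5], [248.3, 230.8], [268.2, 230.5]]
115 [[247.4, 138.1], [268.8, 137.9], [248.2, 227.1], [267.6, 226.9]]
37.3 tip chan [ -4.4   0.5 122.4] F [-0.2  0.8  0. ] lean 0.018 -0.039
```

After releasing, the board sprang back to x ≈ 0 with its top at z ≈ 125–130, consistent with being seated. One more centred press to confirm the stop.

Emit:
drive_tool(
  motion=[
    [[0,0.004,0.001,0,0],[0,0.004,0,0,0],[0,0.004,0,0,0],[0,0.002,0,0,0],[0,0.002,-0.001,0,0],[0,0.002,-0.001,0,0],[0,0.003,-0.001,0,0],[0,0.003,-0.001,0,0]],
  ],
)

```text
time: 37.97
eef_pos: [0.5697, 0.0784, 0.161]
tcp_rot: [0.63, -0.401, 0.338, -0.572]
wrist_force: [-31.6, -2.6, 33.3]
grip_width: -0.001
```

```bash
python3 tip.py
```

```text
37.97 tip chan [  1.3  -0.4 102.9] F [-14.6   1.8  43.5] lean 0.029 -0.039
```

43 N at the same reading (102.9 against 103.1) means a hard stop, well above the jaw's 16 N. I retreat clear and take a last measurement.

Emit:
drive_tool(
  motion=[
    [[0,-0.004,0,0,0],[0,-0.006,0,0,0],[0,-0.01,0,0,0],[0,-0.015,0,0,0],[0,-0.02,0,0,0],[0,-0.02,0,0,0],[0,-0.015,0,0,0],[0,0,0,0,0]],
  ],
)

```text
time: 38.63
eef_pos: [0.5255, 0.0762, 0.2459]
tcp_rot: [0.63, -0.402, 0.339, -0.571]
wrist_force: [0.7, -0.0, 0.3]
grip_width: -0.001
```

```bash
python3 tip.py; python3 brd.py; python3 - <<'E'
from h import *
a=cv2.imread("pics/s6.png").astype(int);b=cv2.cvtColor(grab_frame("scene"),cv2.COLOR_RGB2BGR).astype(int)
# scene: cork top edge of our board: count cork pixels above the white wall
for z in(.12,.125,.13,.14,.15): print(z,proj("scene",[O+z*U+y*Y+.006*X for y in(-.055,0,.055)]).round(1).tolist())
u,v=proj("scene",[O+.12*U+.006*X])[0].astype(int)
m=(b[...,2]-b[...,0]>35)
print(u,v,[(vv,int(m[vv,u-12:u+12].sum())) for vv in range(v-14,v+12)])
E
```

```text
38.63 tip chan [ -2.9   3.6 198.5] F [ 0.7 -0.1 -0. ] lean 0.027 -0.039
90 None | 95 None | 100 None | 105 None | 110 None | 115 None | 120 None | 125 (245, 257, 13, 75) | 130 (244, 259, 16, 130) | 135 (245, 259, 15, 109) | 140 (245, 259, 15, 115) | 145 (245, 259, 15, 117) | 150 (245, 259, 15, 128) | 155 (245, 259, 15, 129) | 160 (245, 259, 15, 144) | 165 (245, 259, 15, 147) | 170 (245, 259, 15, 131) | 175 (245, 259, 15, 121) | 180 (245, 259, 15, 133) | 185 (245, 259, 15, 132) | 190 (245, 259, 15, 124) | 195 (245, 259, 15, 125) | 200 (245, 259, 15, 113) | 205 (245, 259, 15, 120) | 210 (245, 259, 15, 119) | 215 (245, 259, 15, 124) | 220 (246, 259, 14, 119) | 225 (246, 259, 14, 124) | 
150 [[244.4, 132.8], [261.8, 132.6], [245.2, 206.9], [261.3, 206.7]]
140 [[244.3, 130.7], [261.0, 130.6], [245.1, 202.1], [260.5, 201.8]]
130 [[244.2, 128.8], [260.2, 128.7], [245.0, 197.6], [259.8, 197.4]]
125 [[244.2, 127.9], [259.8, 127.8], [244.9, 195.5], [259.5, 195.3]]
120 [[244.1, 127.0], [259.5, 126.9], [244.9, 193.4], [259.1, 193.3]]
115 [[244.1, 126.2], [259.1, 126.1], [244.8, 191.5], [258.8, 191.3]]
0.12 [[264.1, 201.9], [280.2, 208.6], [296.8, 215.4]]
0.125 [[264.4, 200.6], [280.6, 207.2], [297.2, 214.0]]
0.13 [[264.7, 199.2], [281.0, 205.9], [297.6, 212.7]]
0.14 [[265.3, 196.6], [281.7, 203.2], [298.4, 210.0]]
0.15 [[266.0, 193.9], [282.4, 200.5], [299.3, 207.3]]
280 208 [(194, 0), (195, 0), (196, 0), (197, 0), (198, 0), (199, 1), (200, 4), (201, 6), (202, 8), (203, 11), (204, 13), (205, 15), (206, 18), (207, 19), (208, 19), (209, 18), (210, 16), (211, 12), (212, 10), (213, 8), (214, 5), (215, 3), (216, 0), (217, 0), (218, 0), (219, 1)]
```

```bash
python3 -c "
from rig import *
print(job_done(),read_state()['time'])"
```

```text
the job is handed in; nothing more can be done
the job is handed in; nothing more can be done
```

The tall board is in the free slot, the one nearest the robot, and I handed the job in at about 39 s. I gripped it, tilted the tool 25° by driving it against its joint limits, inserted it and released it. Then I pushed it down with the fingers shut until it stopped.

**Checks that agree**
- **Stop:** two presses, at 32 N and 43 N along the slot, ended at the same depth (103.1 and 102.9 mm by tip reading). That is a hard stop, well above the jaw's 10–16 N.
- **Position:** after I withdrew, the wrist picture fits the board at x ≈ 0 in the slot, with its top about 5–15 mm proud of the mouth.
- **Clear of contact:** the fingers were about 50 mm or more clear of the board, with no force at the wrist.

**Not settled**
- **Jaw:** I could not read the jaw directly. That it snapped into the groove is inferred from the hard stop and from the board springing back to x ≈ 0 after the first of those presses.
- **Depth:** the camera is only good to about ±4 mm along the slot.
- **Bystanders and short board:** I did not measure them again at the end. No contact with them was noticed.

**What went wrong**
- **First grasp:** it missed, because the fingertips reach about 20 mm less than I had assumed from the text.
- **Tilt:** I lost it once to fast reversals and had to redo it.
- **Joint limits:** while I searched for the tilt, joint 3 read 1.243 rad against its rounded limit of 1.24. Joint 4 sat at its 2.15 limit. I can't tell whether the 1.243 counted as passing the range.

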